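# Top up the dust-plug feeder with the scoop

### The arm

A 7-joint arm with a two-finger parallel gripper is mounted at the origin on the work surface. World frame = base frame: x ahead of the robot, y to its left, z up, the work surface at z = 0. Lengths are in m, angles in rad, forces in N, time in s.
With the tool pointing down it reaches from about 0.4 to 0.925 m from the base axis. Payload 4.1 kg.
Tool frame: the origin (TCP) lies midway between the tips of the shut fingers; the grasp point (between the pads) lies 19 mm behind it (tcp_to_grasp is the distance from the TCP to the grasp point, in m); z points along the fingers, y is the direction in which the jaws open and shut (so a half turn about z gives the same grasp; the last joint's range is limited). The gripper opens to 85 mm and grips with 20 to 120 N. Pads are 22 mm wide; open, the fingers measure 114 mm over their backs; the gripper's body (76 mm by 85 mm) begins 54 mm behind the grasp point. The pads swing forward as they close: fully open they stand 13 mm farther back than shut.
Start: joints at [-1.429, 0.398, 0.045, 1.537, -0.019, 1.207, -0.051], TCP at [0.155, 0.631, 0.231] pointing down, gripper open.
Joint ranges: [-2.82, 2.82], [-0.49, 2.23], [-1.37, 1.46], [0, 2.46], [-1.36, 4.5], [0.23, 2], [-2.94, 2.94]. Speed limits (rad/s): [2.57, 2.57, 3.14, 3.14, 3.14, 3.14, 3.14].

### API

Orientations are given as [roll, pitch, yaw] about the fixed x, y, z axes, in that order (R = Rz(yaw) Ry(pitch) Rx(roll)).
In Python, from rig import reach, movel, movej, set_gripper, hold, solve_ik, observe, camera, PlanningError, sign_off, tcp_to_grasp gives the robot as it stands. Calls block until the motion is done:
- reach(position, orientation): joint-space move of the TCP to a pose.
- movel(position, attitude=None, v=0.15, threshold=None): straight line of the TCP; attitude=None keeps the orientation; v is the mean speed in m/s. With threshold (N) it stops when the force on the tool has changed by that much, and returns True; else False.
- movej(angles): joint-space move.
- set_gripper(opening): finger opening in m; the grip force is fixed at half the most; returns when the fingers have stopped.
- hold(seconds).
- solve_ik(position, orientation): joint angles nearest the present ones, or None.
- observe(): the state.
- camera(name): name is "side" or "top" or "wrist"; returns a dict with "pixels" (400x640x3 uint8, red, green, blue), "fov_y" (degrees; the focal length in pixels is half the picture's height over the tangent of half this angle, whatever the lens; pixels are square), "cx", "cy" (the principal point, pixels), "world_to_cam" (4x4, takes a point from world to camera coordinates). Camera axes: x right, y down, z forward; pixel columns grow to the right and rows downward; lengths in m; the calibration is good to about 2 mm. A picture is of the moment at which its call begins. There is no depth.
A pose or a line that the arm cannot do raises PlanningError and nothing moves.
- sign_off(): hands the job in, once; it reports no verdict.
The state is a dict: "time_s": time; "joint_positions": joint angles; "joint_velocities": joint speeds; "joint_efforts": joint torques, N m; "position": TCP position; "tcp_rot": TCP orientation; "contact_force": force on the tool from outside, world axes, zero at the start; "ft_torque": the same for the moment, N m; "opening": finger opening in m.
Only numpy, scipy, OpenCV 4.12 (cv2) and the standard library are available. Lean on these libraries where they do the work, as an engineer would, in place of code of your own. Each camera call takes 0.05 s, during which the arm holds its last target.

### The job

Slide the feeder hopper's clear cover fully open by its red tab, then with the scoop tip at least four of the five orange dust plugs from the black tray into the hopper. Touch the plugs only with the scoop, spill none (any not in the hopper stay in the tray), then stand the scoop flat on the middle of its green pad again, let go, and leave the cover open and the other things where they are.

Things in the scene. Friction and masses are not known exactly. Their poses are not given: they have to be found in the camera images.
- tray: Fixed black open tray of plugs, a straight lane. Outside 196 (x) by 80 (y) mm, inside 190 by 74 mm, walls and floor 3 mm thick. Heights: sides 30 mm, near end wall (-x) 18 mm, far end wall (+x) 45 mm. Origin: centre of its underside; x runs along the lane to the far end wall. The plugs start in the far half (x over 9 mm); the near half is empty, long enough for the scoop's pan.
- hopper: Fixed feeder hopper: a white open-topped box 110 by 110 mm outside, 72 mm high, walls 5 mm, floor 5 mm, with a grey drive housing 112 mm long and 70 mm high behind it (+x). Two aluminium rails, 5 mm wide and up to 84 mm high, run along x on top at y = +-54.5 mm, leaving 104 mm between them. Origin: centre of the box's underside; x points to the housing, z up.
- hopper_cover (a joint): Travel in m of the hopper's clear sliding cover: 0 = shut over the box, 0.11 = fully open over the housing (it slides along the hopper's +x). Starts anywhere from 0 to 0.04. It stays where it is left; it takes about 1.5 to 3 N to slide.
- cover_tab (a point): Centre of the red upright tab on the cover: 12 mm thick along the hopper's x, 40 mm wide along y, 32 mm high (77 to 109 mm above the table). With the cover shut it is 46 mm to -x of the box's centre; it moves with the cover. The cover plate itself reaches 8 mm to -x of the tab's centre and its top is 77 mm above the table.
- pad: Fixed green parking pad for the scoop, 130 by 120 mm, top 4 mm above the table. Origin: centre of its underside.
- scoop: Loose steel hand scoop, 0.10-0.17 kg, flat on the pad. Pan 75 (x) by 64 (y) mm; floor and walls 2 mm, floor bevelled to a sharp edge over the front 24 mm; back 42 mm, sides 34 mm high, sides ending 20 mm short of the lip; front (+x) open. Blue handle, 125 mm long, 14 by 16 mm (16 along y), rises at the pan's back and leans 20 degrees back (-x) from vertical. Origin: centre of pan's underside; z up.
- scoop_grip (a point): Good grasp point on the scoop's handle axis, 95 mm along it from the pan and 30 mm from its free end: at x -68.5, y 0, z +92 mm in the scoop's frame. Its frame is turned like the scoop's. Pinch the 16 mm width, across the scoop's y.
- scoop_lip (a point): Middle of the scoop's front lip, on the underside: x +37.5 mm in the scoop's frame.
- plug1: Orange slippery-plastic dust plug (friction about 0.2), 18 mm diameter by 16 mm, about 12 g, a barrel with 3.5 mm chamfers on both ends, starting upright in the tray. Origin: its centre; z along its axis.
- plug2: Orange slippery-plastic dust plug (friction about 0.2), 18 mm diameter by 16 mm, about 12 g, a barrel with 3.5 mm chamfers on both ends, starting upright in the tray. Origin: its centre; z along its axis.
- plug3: Orange slippery-plastic dust plug (friction about 0.2), 18 mm diameter by 16 mm, about 12 g, a barrel with 3.5 mm chamfers on both ends, starting upright in the tray. Origin: its centre; z along its axis.
- plug4: Orange slippery-plastic dust plug (friction about 0.2), 18 mm diameter by 16 mm, about 12 g, a barrel with 3.5 mm chamfers on both ends, starting upright in the tray. Origin: its centre; z along its axis.
- plug5: Orange slippery-plastic dust plug (friction about 0.2), 18 mm diameter by 16 mm, about 12 g, a barrel with 3.5 mm chamfers on both ends, starting upright in the tray. Origin: its centre; z along its axis.
- module_a: Bystander, loose, leave alone: steel pluggable transceiver, 56 by 14 by 9 mm, lying. Origin: centre of its underside.
- module_b: Bystander, loose, leave alone: steel pluggable transceiver, 56 by 14 by 9 mm, lying. Origin: centre of its underside.
- flask: Bystander, loose, leave alone: small white bottle with red cap, 32 mm diameter, 85 mm high, standing. Origin: centre of its underside.
- pen_pot: Bystander, loose, leave alone: green can, 30 mm diameter, 100 mm high, standing. Origin: centre of its underside.
- tape: Bystander, loose, leave alone: yellow tape ring, 68 mm diameter, 18 mm high, lying. Origin: centre of its underside.
- meter: Bystander, loose, leave alone: black hand-held meter, 85 by 150 by 32 mm, lying. Origin: centre of its underside.
There are look-alikes about, which are no part of the job. Several things look just like the scoop: the one meant starts farthest to the robot's right. Leave any blue look-alike of the tray alone.

How it is judged:
By the outcome, as a careful person would: the job done as asked, in the order asked, and still so for the second after the job is handed in, with the robot touching nothing.
It also fails if it takes over 72 s, if anything falls off the work surface, if the arm or the gripper's body presses on something with over 40 N, if the wrist force passes 120 N, or if a joint passes its speed limit or range.

## Working session

There is one attempt and no reset: what is moved stays moved. The work goes in short steps, each a Python script; the robot and the scene stay as the last script left them, time stands still between calls to the robot, and variables do not carry over. Pictures are saved under pics/ and viewed, and the job is handed in when it is done.

```bash
ls; mkdir -p pics; python3 - <<'E'
from rig import *
import cv2, json, numpy as np
o=observe(); print(o["time_s"],o["position"],o["tcp_rot"],o["opening"],tcp_to_grasp)
for n in ["side","top","wrist"]:
    c=camera(n); cv2.imwrite(f"pics/{n}0.png",c["pixels"][:,:,::-1]); print(n,c["fov_y"],c["cx"],c["cy"],np.round(c["world_to_cam"],4).tolist())
E
```

```text
pics
0.0 [0.15484385 0.63063423 0.23026448] [-3.13963900e+00  1.36119595e-04  2.90091575e+00] 0.08512391740212692 0.0187
side 46.90661566469426 326.4051531142695 194.2377901241204 [[-0.9996, -0.0175, -0.023, 0.4789], [0.0071, 0.6238, -0.7816, 0.1033], [0.0281, -0.7814, -0.6234, 1.2226], [0.0, 0.0, 0.0, 1.0]]
top 54.434696594448006 321.4353218407267 194.11665880900495 [[-0.0139, -0.9999, -0.0011, -0.0485], [-0.9972, 0.0139, -0.0736, 0.4591], [0.0736, 0.0, -0.9973, 1.0679], [0.0, 0.0, 0.0, 1.0]]
wrist 64.99912047771338 318.0949535435915 200.94115428203196 [[0.238, 0.9713, -0.0014, -0.6504], [0.924, -0.226, 0.3085, -0.0409], [0.2993, -0.0747, -0.9512, 0.3792], [0.0, 0.0, 0.0, 1.0]]
```

View pics/top0.png

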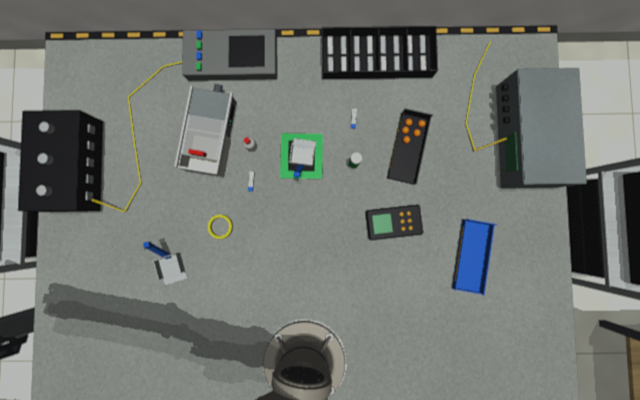

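View pics/side0.png

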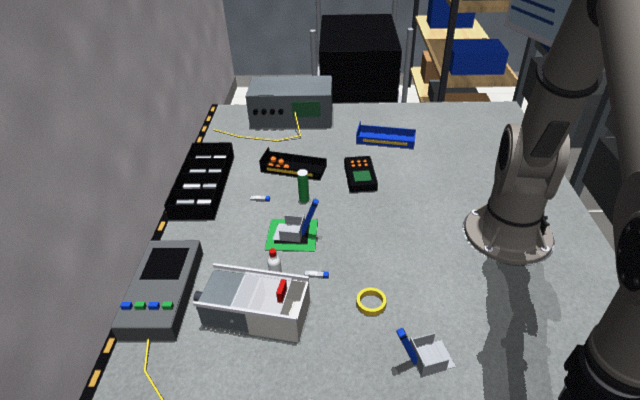

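View pics/wrist0.png

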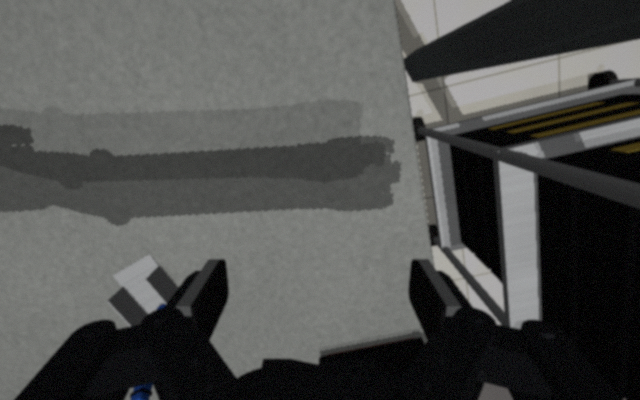

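```bash
python3 - <<'E'
import cv2, numpy as np
t=cv2.imread("pics/top0.png"); 
def crop(im,x,y,w,h,s,name):
    cv2.imwrite(name,cv2.resize(im[y:y+h,x:x+w],None,fx=s,fy=s,interpolation=cv2.INTER_CUBIC))
crop(t,165,70,100,75*2-10,5,"/tmp/a.png")
crop(t,165,75,160,120,5,"pics/t_left.png")
crop(t,270,95,160,120,5,"pics/t_right.png")
s=cv2.imread("pics/side0.png")
crop(s,180,130,160,120,5,"pics/s_up.png")
crop(s,180,220,160,120,5,"pics/s_dn.png")
E
```

```text
(no output)
```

View pics/t_left.png

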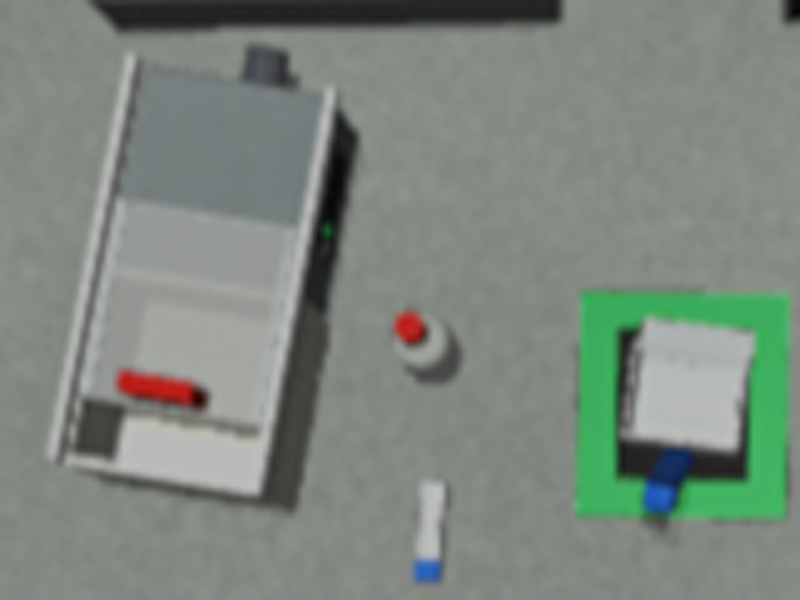

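View pics/t_right.png

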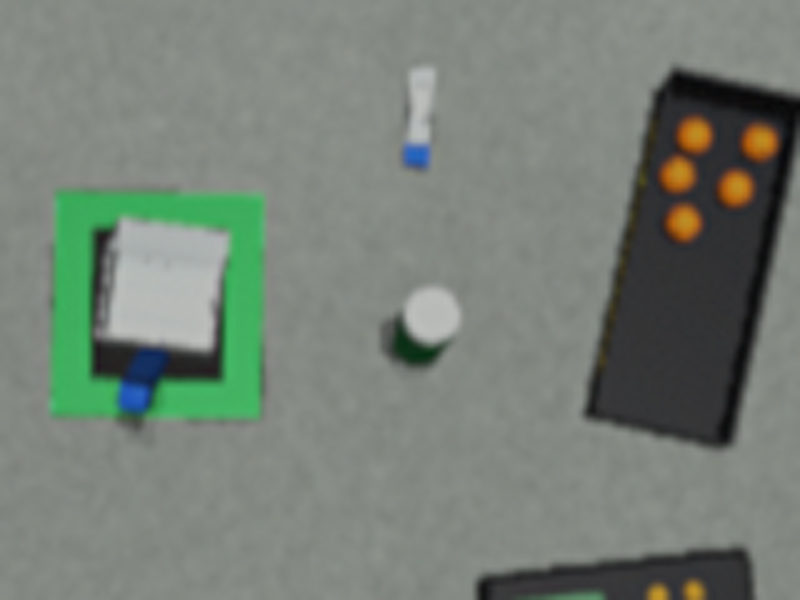

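View pics/s_up.png

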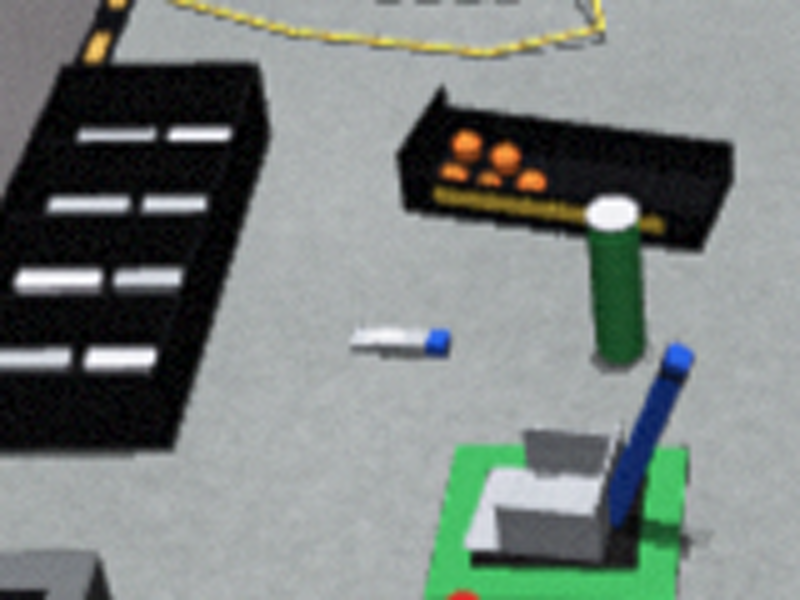

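View pics/s_dn.png

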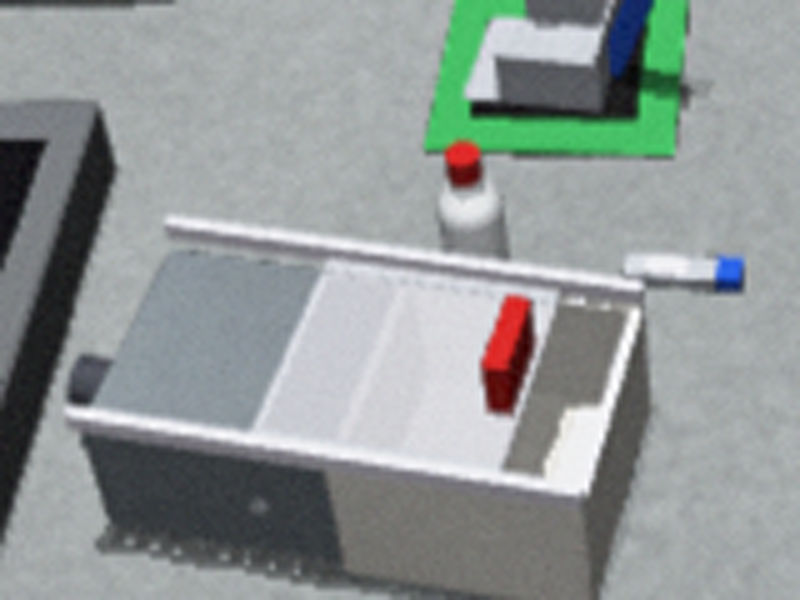

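```bash
cat > h.py <<'E'
import numpy as np, cv2
from scipy.optimize import least_squares
from scipy.spatial.transform import Rotation as R
def proj(c,P):
    P=np.atleast_2d(P); W=np.array(c["world_to_cam"]); q=P@W[:3,:3].T+W[:3,3]
    f=200/np.tan(np.radians(c["fov_y"])/2)
    return np.c_[c["cx"]+f*q[:,0]/q[:,2], c["cy"]+f*q[:,1]/q[:,2]]
def pix2z(c,uv,z):
    W=np.array(c["world_to_cam"]); f=200/np.tan(np.radians(c["fov_y"])/2)
    d=W[:3,:3].T@np.array([(uv[0]-c["cx"])/f,(uv[1]-c["cy"])/f,1]); o=-W[:3,:3].T@W[:3,3]
    return o+d*(z-o[2])/d[2]
def place(p,L):  # p=(x,y,yaw)
    L=np.atleast_2d(L).astype(float); c,s=np.cos(p[2]),np.sin(p[2])
    return np.c_[p[0]+c*L[:,0]-s*L[:,1], p[1]+s*L[:,0]+c*L[:,1], L[:,2]]
def fit(obs,p0):  # obs: list of (cam, local pts, pixels)
    fn=lambda p: np.concatenate([(proj(c,place(p,L))-np.array(U)).ravel() for c,L,U in obs])
    r=least_squares(fn,p0,loss="soft_l1"); return r.x, fn(r.x)
import pickle
def save(n,c): pickle.dump(c,open(f"pics/{n}.pkl","wb")); cv2.imwrite(f"pics/{n}.png",c["pixels"][:,:,::-1])
def load(n): return pickle.load(open(f"pics/{n}.pkl","rb"))
def lines(im,c,p,segs,col=(255,0,255),off=(0,0),s=1):
    for a,b in segs:
        q=(proj(c,place(p,[a,b]))-np.array(off))*s+ (s-1)/2
        cv2.line(im,tuple(np.int32(np.round(q[0]*16))),tuple(np.int32(np.round(q[1]*16))),col,1,cv2.LINE_AA,4)
def box(x0,x1,y0,y1,z):
    c=[(x0,y0,z),(x1,y0,z),(x1,y1,z),(x0,y1,z)]
    return [(c[i],c[(i+1)%4]) for i in range(4)]
HOP=box(-.055,.055,-.055,.055,0)+box(-.055,.167,.052,.057,.084)+box(-.055,.167,-.057,-.052,.084)
TRAY=box(-.098,.098,-.04,.04,0)+box(-.095,.095,-.037,.037,.003)+box(-.098,.098,.037,.04,.03)+box(-.098,.098,-.04,-.037,.03)+[((.098,-.04,.045),(.098,.04,.045)),((-.098,-.04,.018),(-.098,.04,.018)),((.095,-.037,.045),(.095,.037,.045))]
PAD=box(-.065,.065,-.06,.06,.004)
Z=.004
SC=box(-.0375,.0375,-.032,.032,Z)+box(-.0375,.0175,-.032,.032,Z+.034)+[((-.0375,-.032,Z+.042),(-.0375,.032,Z+.042)),((-.0685-.01026,0,Z+.092+.0282),(-.036,0,Z+.003))]
def overlay(name,c,crop,s,items):
    x,y,w,h=crop; im=cv2.resize(c["pixels"][y:y+h,x:x+w,::-1],None,fx=s,fy=s,interpolation=cv2.INTER_CUBIC)
    for p,sg in items: lines(im,c,p,sg,off=(x,y),s=s)
    cv2.imwrite(f"pics/{name}.png",im)
E
python3 - <<'E'
from rig import *; from h import *
t=camera("top"); s=camera("side"); save("top1",t); save("side1",s)
L=lambda px,o:[(x/5+o[0],y/5+o[1]) for x,y in px]
hp,r=fit([(t,[(.167,.057,.084),(-.055,.057,.084),(.167,-.057,.084),(-.055,-.057,.084)],L([(128,55),(50,460),(337,88),(266,496)],(165,75)))],[.6,.25,0]); print(hp,r.round(1))
pp,r=fit([(t,[(.065,.06,.004),(.065,-.06,.004),(-.065,-.06,.004),(-.065,.06,.004)],L([(57,190),(265,195),(262,418),(50,415)],(270,95)))],[.6,0,0]); print(pp,r.round(1))
tp,r=fit([(t,[(.098,.04,.045),(-.098,-.04,.03),(-.098,.04,.03)],L([(675,68),(730,445),(590,412)],(270,95)))],[.6,-.3,0]); print(tp,r.round(1))
overlay("ov_l",t,(165,75,160,120),5,[(hp,HOP),(pp,PAD),(pp,SC)])
overlay("ov_r",t,(290,95,160,120),5,[(tp,TRAY),(pp,PAD)])
overlay("ov_s",s,(180,130,160,120),5,[(tp,TRAY),(pp,PAD),(hp,HOP)])
E
```

```text
[ 0.57391342  0.26322419 -0.17217096] [-0.  -0.1  0.2  0.3  0.2 -0.1 -0.4 -0.1]
[ 5.69349924e-01 -3.11162736e-04 -3.26986822e-02] [-0.2 -0.1  0.2 -0.3 -0.   0.3  0.   0.1]
[ 0.58581066 -0.30276466 -0.25591552] [-0.  -0.3  0.1  0.3 -0.1  0. ]
```

View pics/ov_l.png

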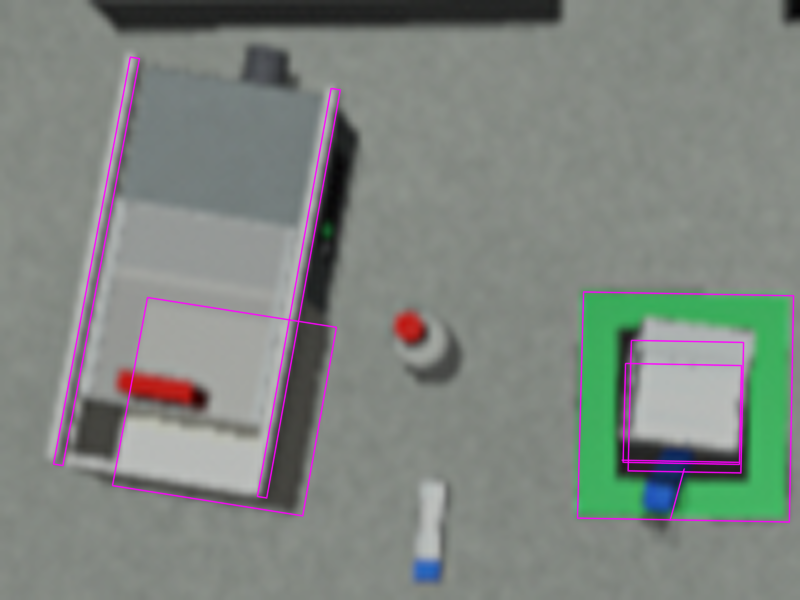

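View pics/ov_r.png

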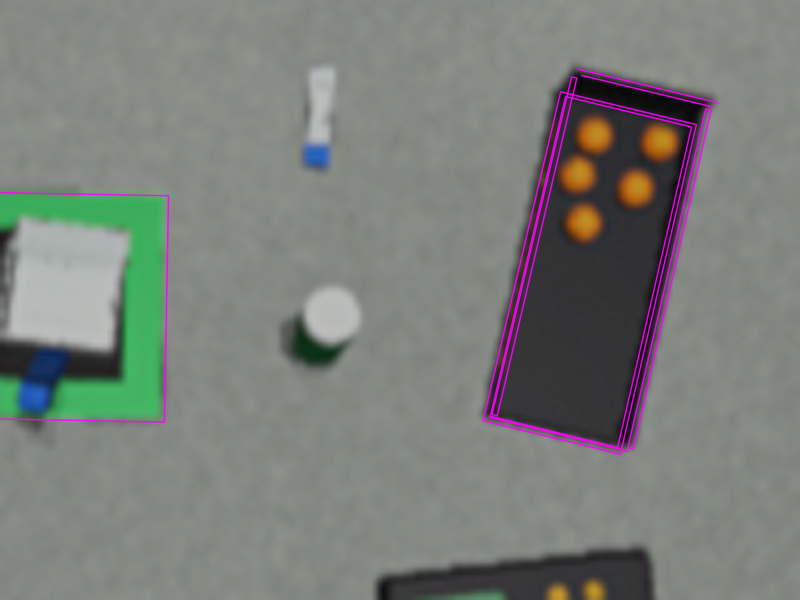

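View pics/ov_s.png

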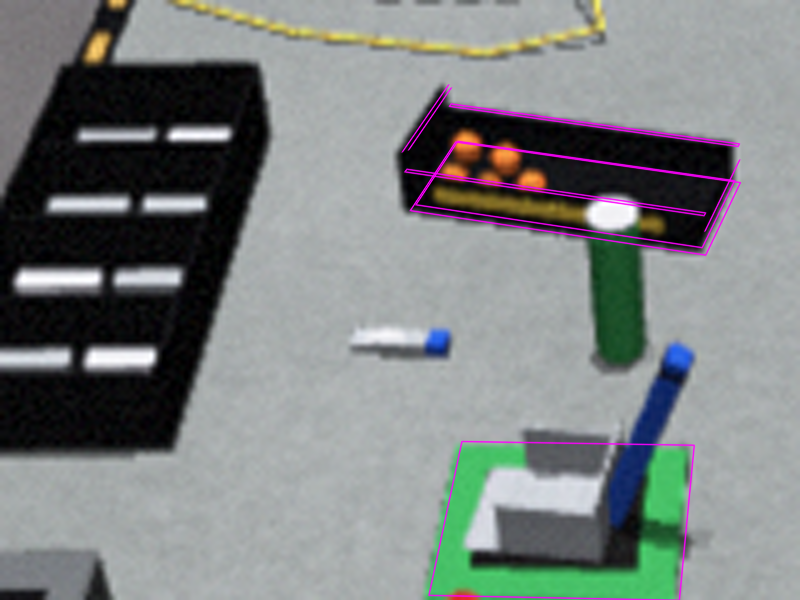

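```bash
python3 - <<'E'
from h import *
t=load("top1"); s=load("side1")
overlay("z1",t,(280,130,50,50),12,[])
overlay("z2",s,(262,190,70,60),10,[])
overlay("z3",t,(170,125,60,60),10,[])
E
```

```text
(no output)
```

View pics/z1.png

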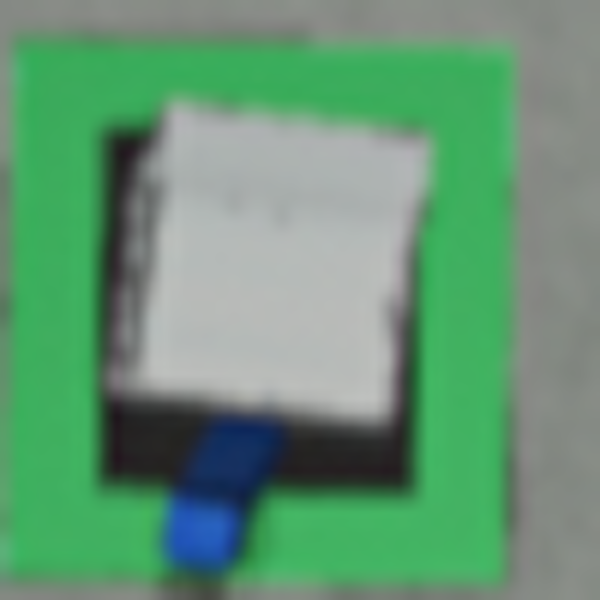

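View pics/z2.png

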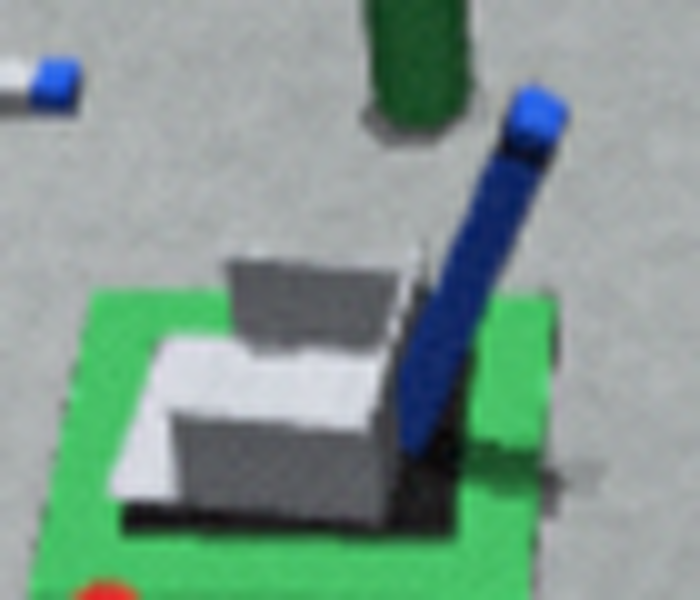

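View pics/z3.png

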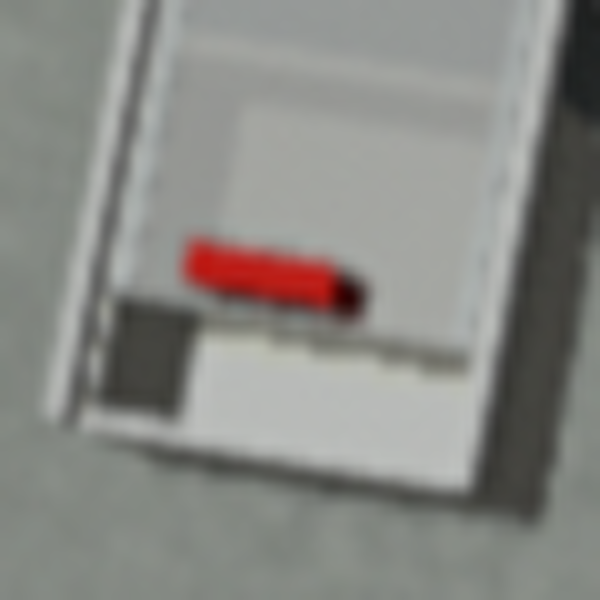

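```bash
python3 - <<'E'
from h import *
t=load("top1"); s=load("side1")
def L(px,o,k): return [((x+.5)/k-.5+o[0],(y+.5)/k-.5+o[1]) for x,y in px]
z=.004
sp,r=fit([(t,[(.0375,.032,z),(.0375,-.032,z),(-.0375,.032,z+.042),(-.0375,-.032,z+.042),(-.0788,0,z+.1202)],L([(172,95),(435,130),(108,385),(394,418),(202,530)],(280,130),12)),
 (s,[(.0375,.032,z),(.0375,-.032,z),(.0175,.032,z+.034),(-.0375,.032,z),(.0175,-.032,z+.034),(-.0788,0,z+.1202)],L([(112,497),(160,335),(172,412),(385,525),(230,262),(535,115)],(262,190),10))],[.57,0,-.1])
print(sp,r.reshape(-1,2).round(1).tolist())
pt=[(57,190),(265,195),(262,418),(50,415)]
pc=[(.065,.06,z),(.065,-.06,z),(-.065,-.06,z),(-.065,.06,z)]
pp,r=fit([(t,pc,L([(12,45),(515,52),(508,582),(0,578)],(280,130),12)),(s,[pc[1],pc[2]],L([(98,290),(553,295)],(262,190),10)),(s,[pc[0],pc[3]],L([(430,152),(672,157)],(180,220),5))],[.57,0,0]); print("pad",pp,r.round(1))
hp,r=fit([(t,[(.167,.057,.084),(-.055,.057,.084),(.167,-.057,.084),(-.055,-.057,.084)],L([(128,55),(50,460),(337,88),(266,496)],(165,75),5)),
 (s,[(.167,-.057,.084),(-.055,-.057,.084),(.167,.057,.084),(-.055,.057,.084)],L([(167,217),(645,283),(67,412),(587,495)],(180,220),5))],[.57,.26,-.17]); print("hop",hp,r.round(1))
for c,px in [(t,L([(260,272)],(170,125),10)[0])]:
    w=pix2z(c,px,.109); d=w[:2]-hp[:2]; cs,sn=np.cos(hp[2]),np.sin(hp[2]); print("tab",w,"local",cs*d[0]+sn*d[1],-sn*d[0]+cs*d[1])
tp,r=fit([(t,[(.098,.04,.045),(-.098,-.04,.03),(-.098,.04,.03)],L([(675,68),(730,445),(590,412)],(270,95),5)),
 (s,[(.098,-.04,.045),(-.098,-.04,.03),(.098,.04,.0),(-.098,.04,0)],L([(445,88),(735,145),(408,208),(702,250)],(180,130),5))],[.6,-.3,-.25]); print("tray",tp,r.round(1))
overlay("ov1",t,(280,130,50,50),12,[(sp,SC),(pp,PAD)]); overlay("ov2",s,(262,190,70,60),10,[(sp,SC),(pp,PAD)])
np.save("poses.npy",np.array([hp,pp,tp,sp]))
# plugs top z=.019
for px in [(596,134),(660,141),(578,174),(636,187),(585,222)]:
    w=pix2z(t,L([px],(290,95),5)[0],.012); d=w[:2]-tp[:2]; cs,sn=np.cos(tp[2]),np.sin(tp[2]); print("plug",w[:2].round(4),"local mm",round(1e3*(cs*d[0]+sn*d[1]),1),round(1e3*(-sn*d[0]+cs*d[1]),1))
E
```

```text
[ 0.58028252 -0.00335511 -0.14316447] [[-0.5, 0.2], [-0.2, 0.1], [0.0, -0.5], [-0.6, -0.2], [-0.1, 0.3], [-0.5, -0.1], [0.5, 0.0], [-0.3, -0.3], [-0.0, -0.1], [-0.4, -1.4], [0.9, -0.9]]
pad [ 0.57054186  0.0020947  -0.02562795] [-0.3 -0.7 -0.2 -0.8 -0.2  0.3 -0.2  0.2 -0.2 -0.1  0.9 -0.  -0.8 -0.6
  1.1 -0.9]
hop [ 0.57575029  0.26567208 -0.17405861] [-0.4 -0.4 -0.3 -0.  -0.2 -0.3 -0.9 -0.4  0.9 -0.5  0.4 -1.   0.3  0.3
 -0.5 -0.9]
tab [0.56542009 0.26753589 0.109     ] local -0.010496888457597093 4.664697935677061e-05
tray [ 0.58735391 -0.30195429 -0.25432008] [-0.  -0.5  0.3  0.1  0.  -0.1  0.1 -0.6  0.3 -0.2 -0.2  0.6  0.2  1.1]
plug [ 0.6624 -0.306 ] local mm 73.6 15.0
plug [ 0.6578 -0.3422] local mm 78.3 -21.2
plug [ 0.6394 -0.295 ] local mm 48.7 19.8
plug [ 0.6315 -0.3277] local mm 49.2 -13.8
plug [ 0.6118 -0.2982] local mm 22.7 9.8
```

View pics/ov1.png

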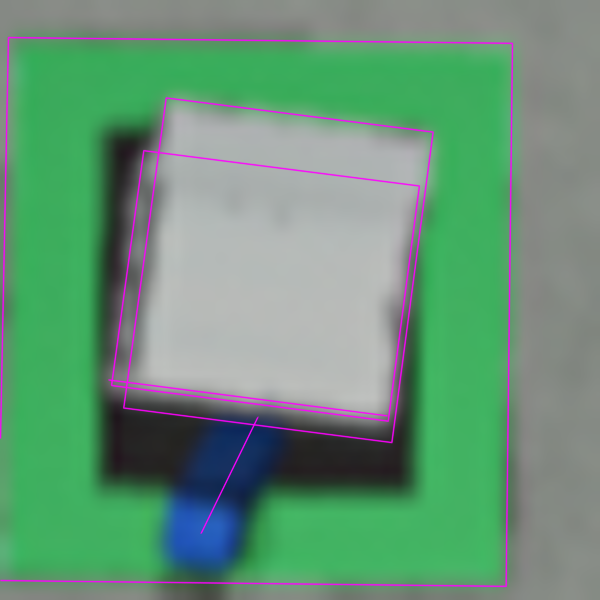

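View pics/ov2.png

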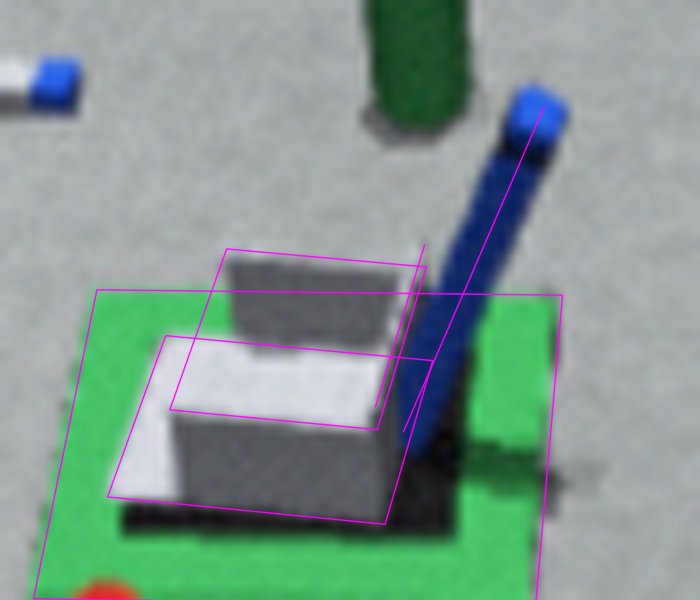

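```bash
cat >> h.py <<'E'
hp,pp,tp,sp=np.load("poses.npy")
def T(Rm,p): M=np.eye(4); M[:3,:3]=Rm; M[:3,3]=p; return M
def grasp_T(flip,alpha,along=0.095,off=0.0):
    """TCP in scoop frame; tool z leans forward by alpha from down; grip point on handle"""
    z=np.array([np.sin(alpha),0,-np.cos(alpha)]); y=np.array([0,-1.,0]) if not flip else np.array([0,1.,0])
    Rm=np.c_[np.cross(y,z),y,z]
    g=np.array([-.0685,0,.092])+(along-.095)*np.array([-np.sin(np.radians(20)),0,np.cos(np.radians(20))])
    return T(Rm,g+z*(0.0187-off))
def scoopM(base,lip,pitch,yaw=0.,roll=0.):
    """scoop pose in world so that LIP is at local point lip of frame base=(x,y,yaw); pitch>0 nose down"""
    Rm=R.from_euler("z",base[2]+yaw).as_matrix()@R.from_euler("y",pitch).as_matrix()@R.from_euler("x",roll).as_matrix()
    L=place(base,[lip])[0]
    return T(Rm,L-Rm@np.array([.0375,0,0]))
def tcp_of(M,G):
    X=M@G; return X[:3,3].tolist(), R.from_matrix(X[:3,:3]).as_euler("xyz").tolist()
E
python3 - <<'E'
from rig import *; from h import *
deg=np.radians
tests={"grasp":T(R.from_euler("z",sp[2]).as_matrix(),[sp[0],sp[1],.004]),
"scoop near":scoopM(tp,(-.01,0,.003),0),"scoop far":scoopM(tp,(.095,0,.003),deg(3)),"lifted":scoopM(tp,(.09,0,.15),deg(-15)),
"hop carry":scoopM(hp,(-.02,0,.13),deg(-15))}
for a in (30,45,60,75): tests[f"dump{a}"]=scoopM(hp,(-.02,0,.075),deg(a))
for flip in (0,1):
  for al in (0,10,20,30):
    G=grasp_T(flip,deg(al)); out=[]
    for k,M in tests.items():
        p,o=tcp_of(M,G); q=solve_ik(p,o); out.append(f"{k}:"+("None" if q is None else str(np.round(q,1).tolist())))
    print(flip,al,"\n  ","\n   ".join(out))
E
```

```text
0 0 
   grasp:[-0.9, 0.6, 1.1, 2.0, -0.7, 0.9, -1.2]
   scoop near:[-0.3, 0.7, 1.1, 2.0, -0.7, 1.0, -0.7]
   scoop far:[-0.2, 0.9, 1.1, 1.6, -0.8, 1.2, -0.8]
   lifted:[-0.4, 0.4, 1.1, 1.9, -0.6, 0.9, -0.9]
   hop carry:[-1.4, 0.2, 0.6, 2.1, 0.2, 0.8, -2.6]
   dump30:[-0.9, 0.7, 0.8, 1.5, -0.6, 1.7, -1.8]
   dump45:[-0.7, 0.9, 0.7, 1.2, -0.7, 2.0, -1.8]
   dump60:None
   dump75:None
0 10 
   grasp:[-0.9, 0.4, 0.9, 2.2, -0.5, 0.6, -1.4]
   scoop near:[-0.4, 0.6, 1.1, 2.1, -0.8, 0.8, -0.6]
   scoop far:[-0.3, 0.8, 1.1, 1.8, -0.9, 1.0, -0.7]
   lifted:[-0.4, 0.3, 1.1, 2.0, -0.7, 0.7, -0.7]
   hop carry:[-2.0, 0.3, 1.3, 2.1, 0.1, 0.6, -2.6]
   dump30:[-1.0, 0.6, 0.8, 1.6, -0.5, 1.5, -1.8]
   dump45:[-0.8, 0.8, 0.8, 1.3, -0.7, 1.8, -1.7]
   dump60:[-0.3, 0.9, 0.0, 1.0, -0.4, 2.0, -2.1]
   dump75:None
0 20 
   grasp:[-0.7, 0.3, 0.7, 2.3, -0.2, 0.3, -1.7]
   scoop near:[-0.4, 0.5, 1.1, 2.2, -1.1, 0.6, -0.4]
   scoop far:[-0.3, 0.7, 1.1, 1.9, -1.1, 0.8, -0.5]
   lifted:[-0.4, 0.3, 1.1, 2.1, -1.0, 0.5, -0.4]
   hop carry:[0.0, 0.2, -1.2, 2.2, 1.1, 1.0, 2.8]
   dump30:[-1.1, 0.5, 0.8, 1.7, -0.
[... 1425 characters left out ...]
0.4, 0.0, 1.9, -0.1, 0.5, 1.9]
   lifted:[0.6, 0.2, -0.2, 2.1, -0.4, 0.3, 2.1]
   hop carry:[-1.3, 0.1, 0.3, 2.2, 0.8, 0.7, -0.2]
   dump30:[-0.7, 0.4, 0.3, 1.7, -0.2, 1.2, 1.0]
   dump45:[-0.6, 0.6, 0.3, 1.4, -0.4, 1.6, 1.2]
   dump60:[-0.5, 0.8, 0.3, 1.2, -0.5, 1.9, 1.2]
   dump75:None
1 30 
   grasp:[0.1, 0.2, -0.4, 2.4, 1.2, 0.3, 0.1]
   scoop near:[1.5, 0.5, -1.2, 2.3, 1.2, 0.3, 0.8]
   scoop far:[0.6, 0.4, -0.2, 2.0, -0.1, 0.3, 1.9]
   lifted:None
   hop carry:[-1.4, 0.1, 0.3, 2.3, 1.1, 0.8, -0.5]
   dump30:[-0.8, 0.3, 0.3, 1.8, -0.1, 1.1, 0.9]
   dump45:[-0.7, 0.5, 0.3, 1.5, -0.3, 1.4, 1.1]
   dump60:[-0.6, 0.7, 0.3, 1.3, -0.4, 1.7, 1.2]
   dump75:[-0.4, 0.9, 0.3, 1.0, -0.5, 2.0, 1.2]
```

```bash
python3 - <<'E'
from rig import *; from h import *
o=[np.pi,0,hp[2]+np.pi]
set_gripper(0.0); print(observe()["time_s"])
reach(place(hp,[(-.062,0,.16)])[0].tolist(),o); print(observe()["time_s"])
save("w_h",camera("wrist"))
movel(place(hp,[(-.062,0,.090)])[0].tolist(),v=.2); print(observe()["time_s"],observe()["contact_force"])
r=movel(place(hp,[(-.03,0,.090)])[0].tolist(),v=.1,threshold=12); print(r)
r=movel(place(hp,[(.062,0,.090)])[0].tolist(),v=.07,threshold=12); s=observe(); print(r,s["time_s"],s["contact_force"])
d=np.array(s["position"][:2])-hp[:2]; print("tcp local x",np.cos(hp[2])*d[0]+np.sin(hp[2])*d[1])
save("w_h2",camera("wrist")); save("top2",camera("top")); save("side2",camera("side"))
overlay("side2c",load("side2"),(180,220,160,120),5,[])
E
```

```text
1.0167
2.8667
3.4167 [-0.2059539  -0.04952706 -0.58967771]
False
True 4.925 [-0.17988307 -0.02706658 -0.44562358]
tcp local x 0.04824971717970989
```

View pics/side2c.png

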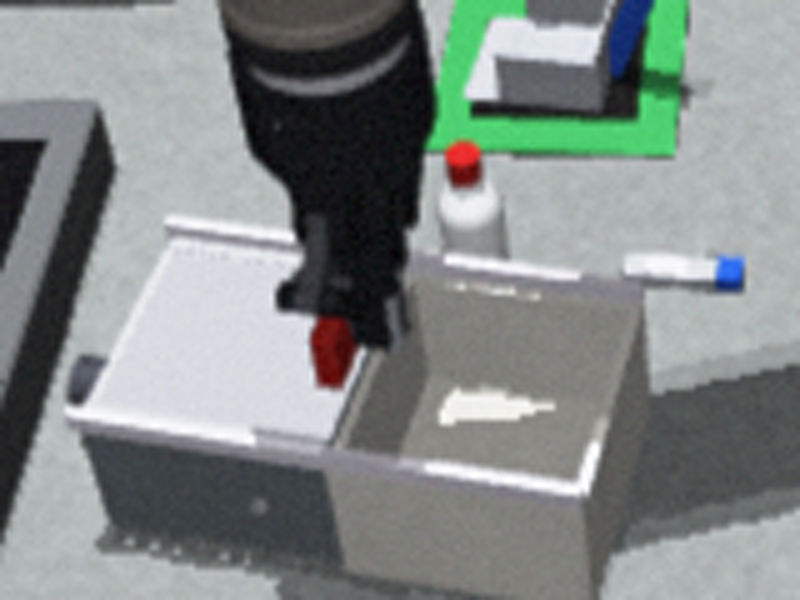

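View pics/w_h2.png

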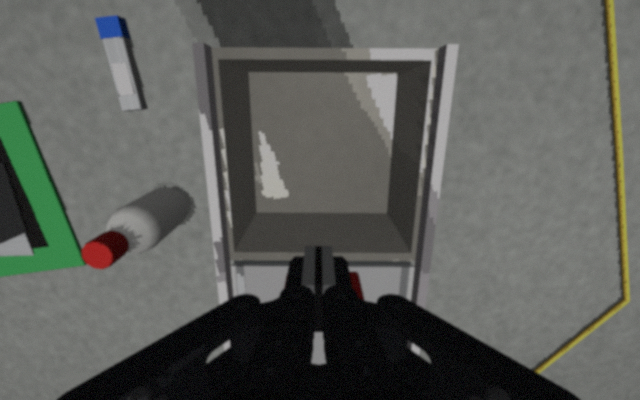

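```bash
cat >> h.py <<'E'
G=grasp_T(1,np.radians(12))
def scoop0(): return T(R.from_euler("z",sp[2]).as_matrix(),[sp[0],sp[1],.004])
def back(pose_M,d):  # TCP pose matrix moved back along tool z
    X=pose_M.copy(); X[:3,3]-=X[:3,2]*d; return X
def po(X): return X[:3,3].tolist(), R.from_matrix(X[:3,:3]).as_euler("xyz").tolist()
E
python3 - <<'E'
from rig import *; from h import *
p=observe()["position"]
p2=place(hp,[(.03,0,.22)])[0].tolist()
movel(p2,v=.3)
X=scoop0()@G
set_gripper(.06)
a,o=po(back(X,.10)); print(a,o,solve_ik(a,o))
reach(a,o); print(observe()["time_s"])
save("w_s",camera("wrist"))
E
```

```text
[0.49575302214173605, 0.008829875203383164, 0.17552339993965838] [3.141592653589793, 0.20943951023931962, 2.9984281845792458] [-0.58738704  0.06210469  0.46286501  2.12532106  0.0407168   0.75918905
  1.27282685]
7.35
```

View pics/w_s.png

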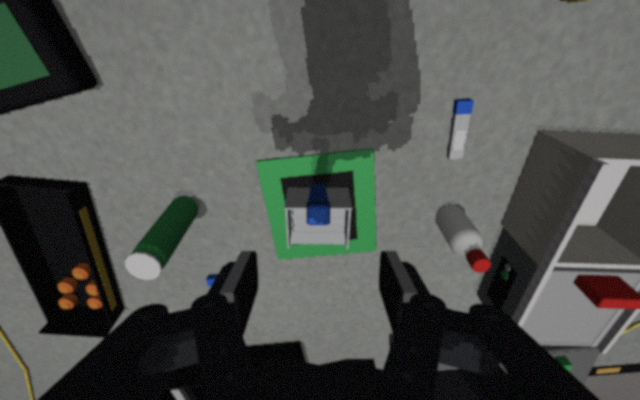

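```bash
python3 - <<'E'
from h import *
c=load("w_s"); overlay("ov3",c,(240,130,160,140),5,[(sp,SC),(pp,PAD)]); overlay("ov4",c,(0,160,160,120),5,[(tp,TRAY)])
E
```

```text
(no output)
```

View pics/ov3.png

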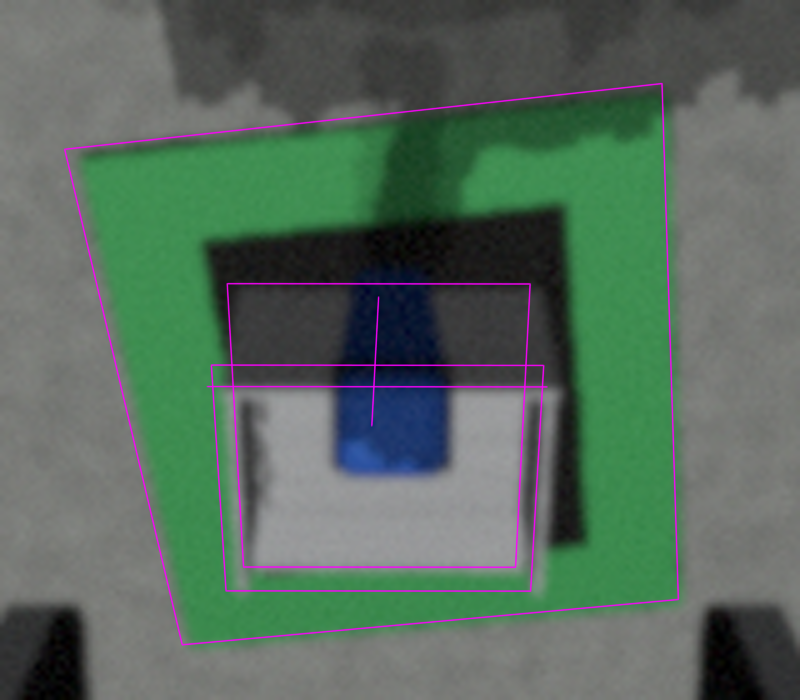

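View pics/ov4.png

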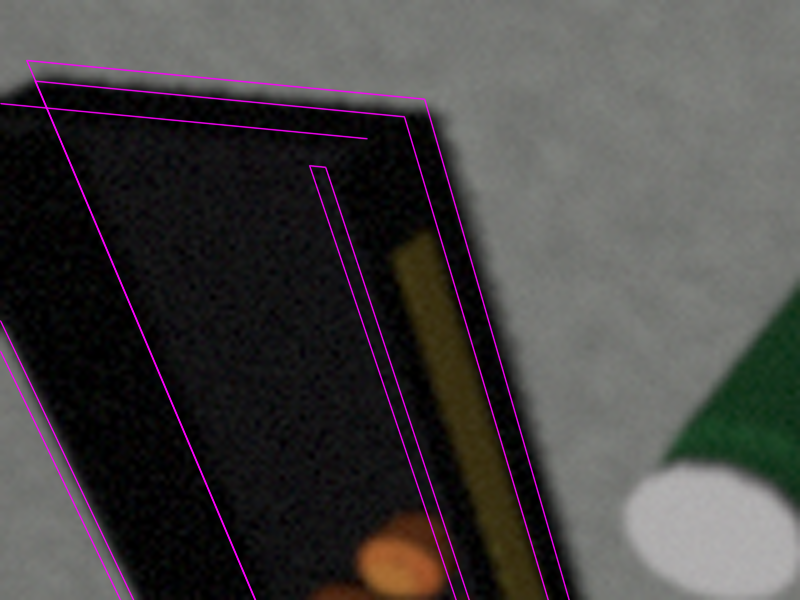

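```bash
python3 - <<'E'
from h import *
t=load("top1"); s=load("side1"); w=load("w_s")
def L(px,o,k): return [((x+.5)/k-.5+o[0],(y+.5)/k-.5+o[1]) for x,y in px]
z=.004
wo=((240,130),5)
S=[(t,[(.0375,.032,z),(.0375,-.032,z),(-.0375,.032,z+.042),(-.0375,-.032,z+.042),(-.0788,0,z+.1202)],L([(172,95),(435,130),(108,385),(394,418),(202,530)],(280,130),12)),
 (s,[(.0375,.032,z),(.0375,-.032,z),(.0175,.032,z+.034),(-.0375,.032,z),(.0175,-.032,z+.034),(-.0788,0,z+.1202)],L([(112,497),(160,335),(172,412),(385,525),(230,262),(535,115)],(262,190),10))]
W=(w,[(-.0375,-.032,z+.042),(-.0375,.032,z+.042),(-.0788,0,z+.1202),(.0175,-.032,z+.034),(.0175,.032,z+.034)],L([(220,388),(560,386),(392,420),(238,592),(545,595)],*wo))
pc=[(.065,.06,z),(.065,-.06,z),(-.065,-.06,z),(-.065,.06,z)]
P=[(t,pc,L([(12,45),(515,52),(508,582),(0,578)],(280,130),12)),(s,[pc[1],pc[2]],L([(98,290),(553,295)],(262,190),10)),(s,[pc[0],pc[3]],L([(430,152),(672,157)],(180,220),5))]
PW=(w,[pc[2],pc[3],pc[0],pc[1]],L([(84,153),(672,90),(678,600),(185,641)],*wo))
for nm,A,B,p0 in (("scoop",S,W,sp),("pad",P,PW,pp)):
    for o in (A,[B],A+[B,B]):
        p,r=fit(o,p0); print(nm,p.round(4),"rms",np.sqrt((r**2).mean()).round(2))
    if nm=="scoop": sp2=p
    else: pp2=p
w2=pix2z
np.save("poses.npy",np.array([hp,pp2,tp,sp2]))
E
```

```text
scoop [ 0.5803 -0.0034 -0.1432] rms 0.5
scoop [ 0.5807 -0.0006 -0.1417] rms 0.49
scoop [ 0.5806 -0.0009 -0.1436] rms 0.63
pad [ 0.5705  0.0021 -0.0256] rms 0.57
pad [ 0.5715  0.0037 -0.0382] rms 0.8
pad [ 0.5714  0.0035 -0.0368] rms 0.78
```

```bash
python3 - <<'E'
from rig import *; from h import *
print(sp,pp)
X=scoop0()@G
a,o=po(back(X,.09)); movel(a,o,v=.15)
a,o=po(X); r=movel(a,o,v=.12,threshold=10); print(r)
set_gripper(0.0); s=observe(); print(s["time_s"],s["opening"],s["position"],a,s["contact_force"])
save("w_g",camera("wrist")); save("side3",camera("side"))
overlay("side3c",load("side3"),(240,150,120,100),6,[])
E
```

```text
[ 0.58060193 -0.00085303 -0.14358693] [ 0.5713897   0.00347725 -0.03678535]
False
9.0167 0.015135739203693505 [0.51684704 0.00847299 0.07815018] [0.5166547993693945, 0.008392565381304057, 0.07770863986627784] [-1.22007042  0.6539462   4.86450011]
```

View pics/w_g.png

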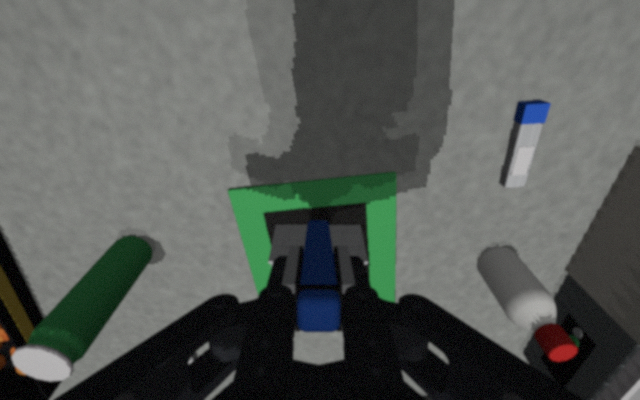

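View pics/side3c.png

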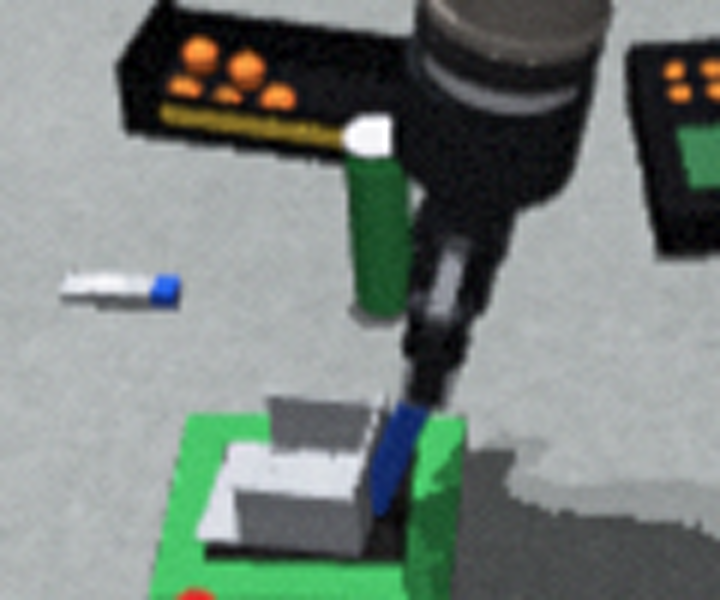

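```bash
python3 - <<'E'
from rig import *; from h import *
M=scoop0(); M[2,3]+=.15
p,o=tcp_of(M,G); movel(p,o,v=.25); s=observe(); print(s["time_s"],s["contact_force"],s["opening"])
M=scoopM(tp,(-.005,0,.16),0); p,o=tcp_of(M,G); print(solve_ik(p,o)); movel(p,o,v=.3); 
hold(.1); s=observe(); print(s["time_s"],s["contact_force"],s["opening"],s["joint_positions"])
for n in ("wrist","top","side"): save(n+"4",camera(n))
overlay("top4c",load("top4"),(360,80,100,110),7,[(tp,TRAY)])
overlay("side4c",load("side4"),(230,80,130,110),6,[(tp,TRAY)])
E
```

```text
9.8667 [-0.0678481   0.08267218 -2.06429055] 0.015458221519399554
[-0.27220272  0.15102255  0.82185612  1.93237937 -0.21229007  0.91349491
  1.9630548 ]
11.0667 [-0.12453794 -0.11478955 -1.5837978 ] 0.01557445964686583 [-0.20789659  0.14118544  0.74260162  1.93237243 -0.19148701  0.91150222
  1.94255883]
```

View pics/wrist4.png

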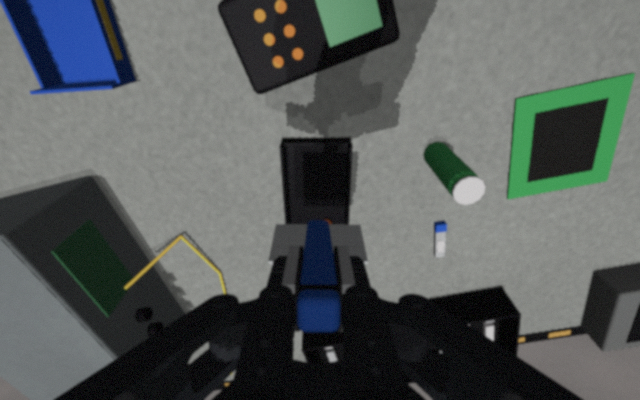

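View pics/top4c.png

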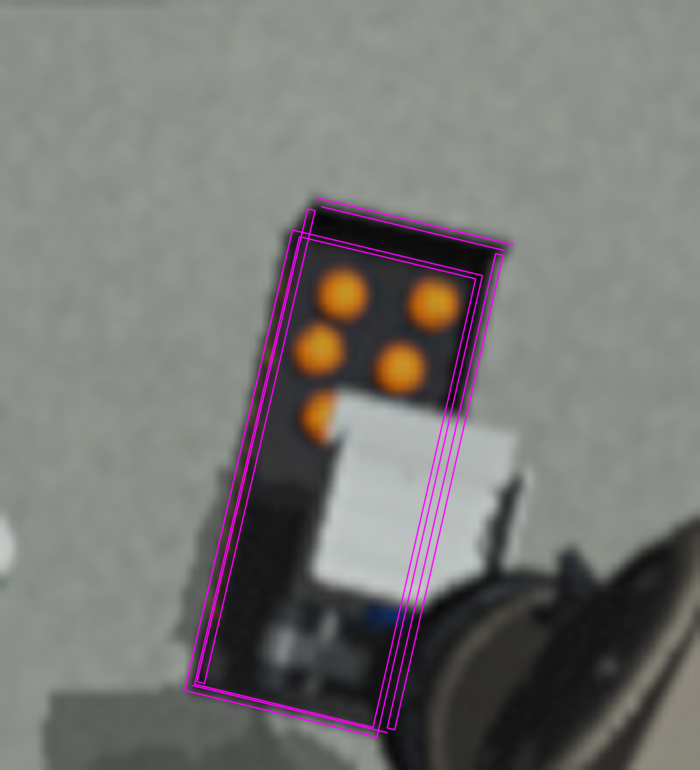

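View pics/side4c.png

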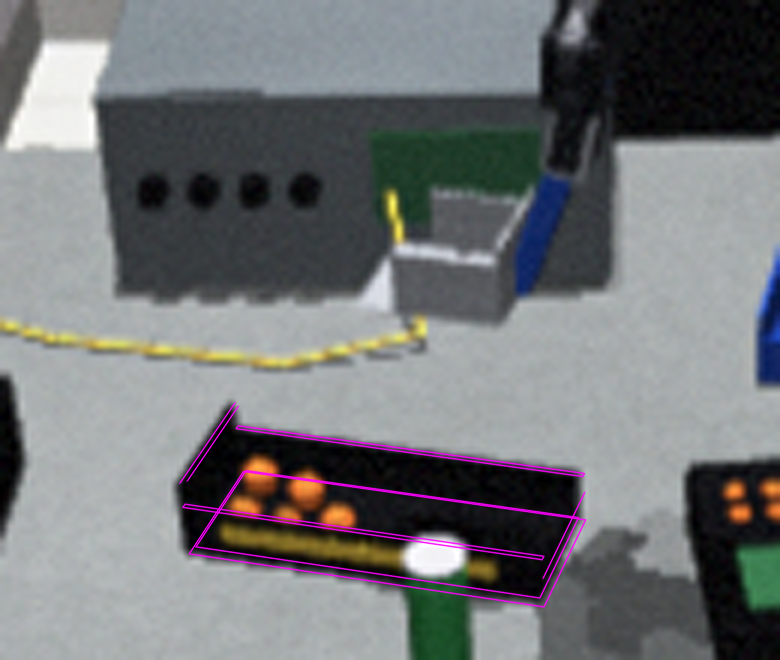

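```bash
python3 - <<'E'
from h import *
c=load("wrist4"); overlay("ov5",c,(260,125,115,115),6,[(tp,TRAY)])
im=cv2.imread("pics/ov5.png"); cv2.imwrite("pics/ov5.png",cv2.convertScaleAbs(im,alpha=2.2))
t=load("top4"); overlay("ov6",t,(390,115,60,60),12,[(tp,TRAY),(np.array([*scoopM(tp,(-.005,0,.16),0)[:2,3],tp[2]]),[((a[0],a[1],a[2]+.156),(b[0],b[1],b[2]+.156)) for a,b in SC])])
E
```

```text
(no output)
```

View pics/ov5.png

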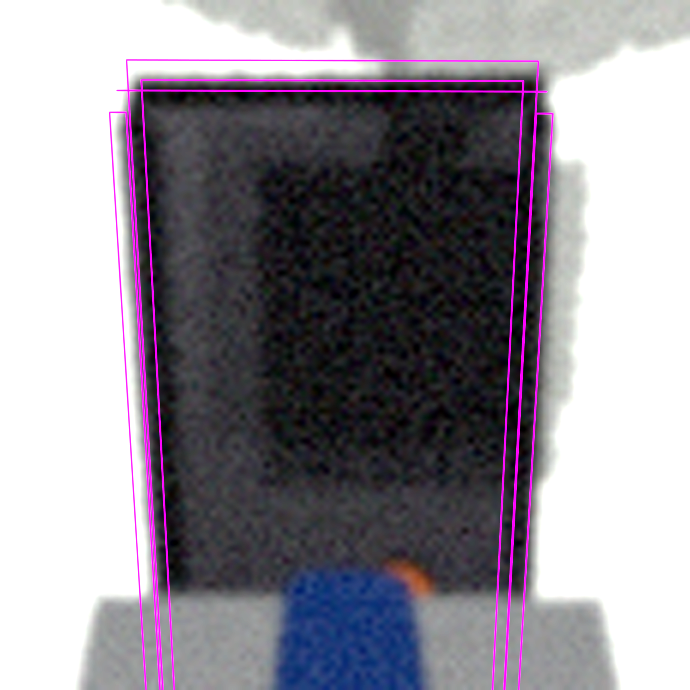

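View pics/ov6.png

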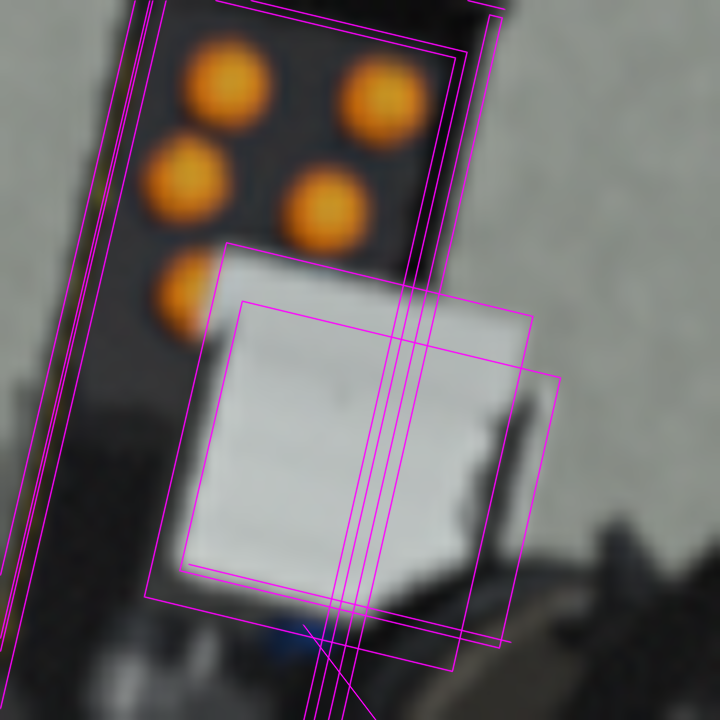

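```bash
python3 - <<'E'
from rig import *; from h import *
tp=tp+np.array([.0015,.001,.005]); P=np.load("poses.npy"); P[2]=tp; np.save("poses.npy",P)
d=np.radians
go=lambda lip,pit,**k: movel(*tcp_of(scoopM(tp,lip,d(pit)),G),**k)
go((-.005,0,.06),1.5,v=.25); print(observe()["time_s"])
go((-.005,0,.012),1.5,v=.12)
print(observe()["time_s"])
r=go((-.005,0,-.002),1.5,v=.02,threshold=2.5); s=observe()
X=T(R.from_euler("xyz",s["tcp_rot"]).as_matrix(),s["position"])@np.linalg.inv(G)
print(r,s["time_s"],s["contact_force"],"lip",(X@[.0375,0,0,1])[:3],place(tp,[(-.005,0,0)]))
for n in ("wrist","top","side"): save(n+"5",camera(n))
overlay("top5c",load("top5"),(360,80,100,110),7,[(tp,TRAY)])
overlay("side5c",load("side5"),(230,120,100,80),8,[])
E
```

```text
11.7583
12.3083
True 12.8167 [ 0.6752757  -0.80427663  1.97379264] lip [ 0.58405691 -0.29976432  0.0026997 ] [[ 0.5840085  -0.29972057  0.        ]]
```

View pics/top5c.png

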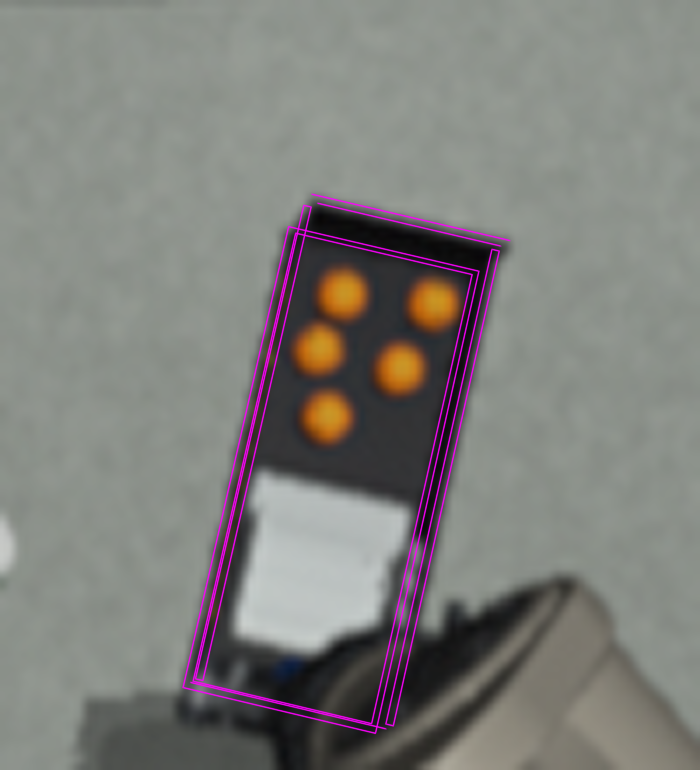

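View pics/side5c.png

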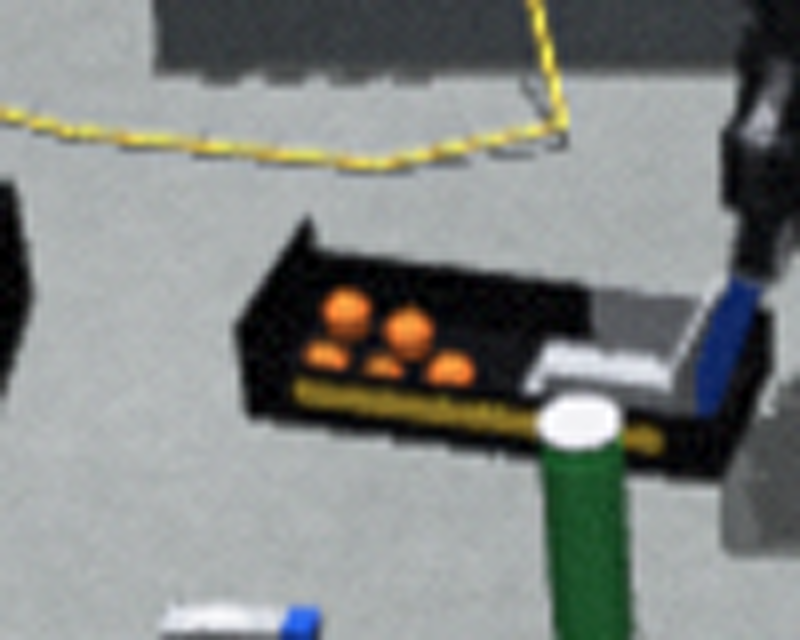

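View pics/wrist5.png

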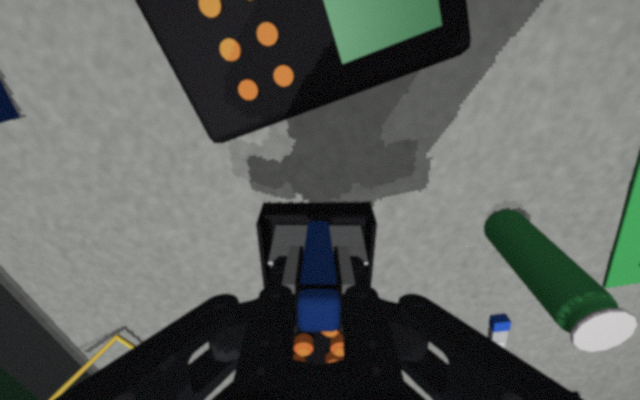

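```bash
python3 - <<'E'
from rig import *; from h import *
d=np.radians
go=lambda lip,pit,**k: movel(*tcp_of(scoopM(tp,lip,d(pit)),G),**k)
r=go((.045,0,.0027),1.5,v=.05,threshold=15); s=observe(); print(r,s["time_s"],s["contact_force"])
save("top6",camera("top")); overlay("top6c",load("top6"),(360,80,100,110),7,[(tp,TRAY)])
save("side6",camera("side")); overlay("side6c",load("side6"),(230,120,100,80),8,[])
E
```

```text
False 14.1333 [-3.11525182  0.50208438  4.58184392]
```

View pics/top6c.png

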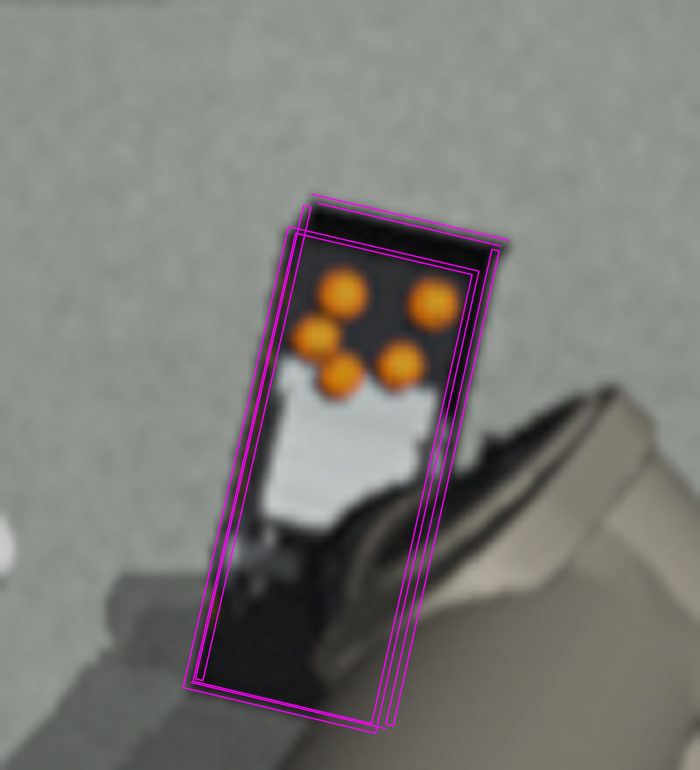

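View pics/side6c.png

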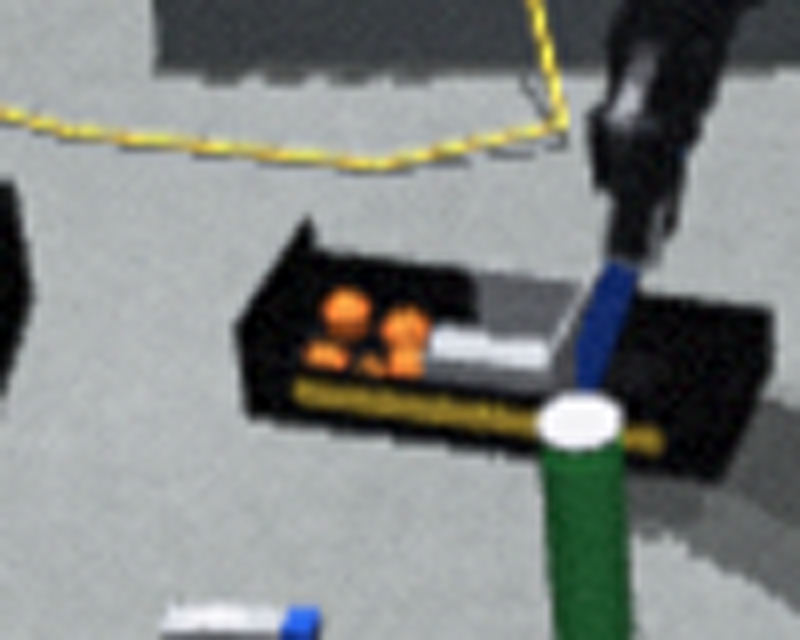

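```bash
python3 - <<'E'
from rig import *; from h import *
d=np.radians
go=lambda lip,pit,**k: movel(*tcp_of(scoopM(tp,lip,d(pit)),G),**k)
r=go((.08,0,.0027),1.5,v=.05,threshold=15); s=observe(); print(r,s["time_s"],s["contact_force"])
save("top7",camera("top")); overlay("top7c",load("top7"),(390,90,60,60),10,[(tp,TRAY)])
save("side7",camera("side")); overlay("side7c",load("side7"),(230,120,100,80),8,[])
E
```

```text
False 15.0833 [-0.94866274  0.32537404  3.81106132]
```

View pics/top7c.png

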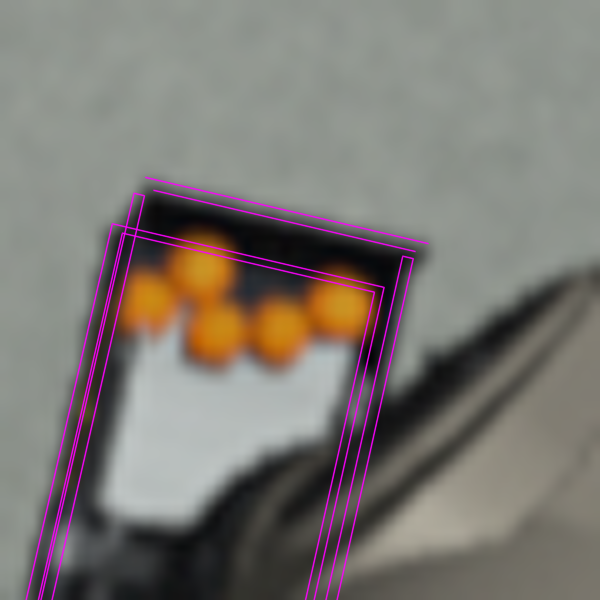

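View pics/side7c.png

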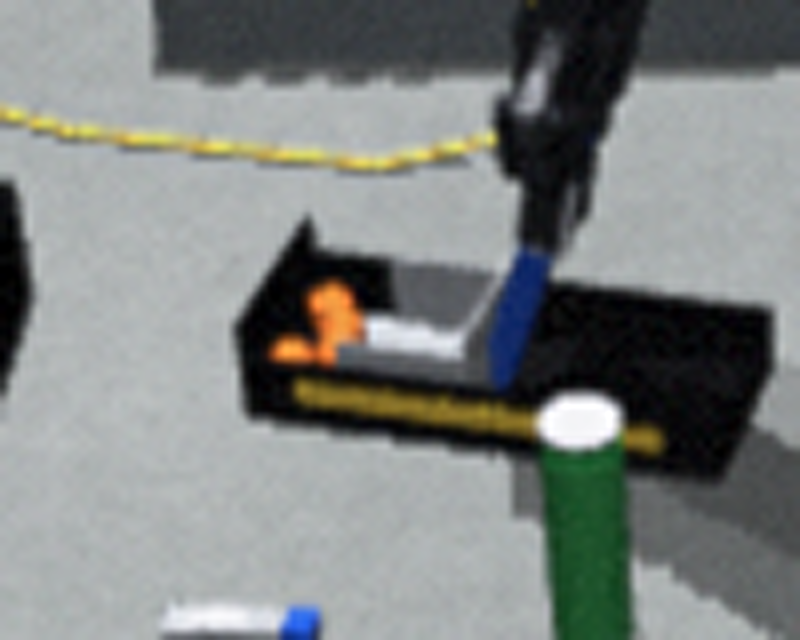

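```bash
python3 - <<'E'
from rig import *; from h import *
d=np.radians
go=lambda lip,pit,**k: movel(*tcp_of(scoopM(tp,lip,d(pit)),G),**k)
r=go((.083,.0035,.0027),1.5,v=.03,threshold=15); s=observe(); print(r,s["time_s"],s["contact_force"])
r=go((.095,.0035,.0027),1.5,v=.04,threshold=18); s=observe(); print(r,s["time_s"],s["contact_force"])
X=T(R.from_euler("xyz",s["tcp_rot"]).as_matrix(),s["position"])@np.linalg.inv(G)
q=(X@[.0375,0,0,1])[:3]; e=q[:2]-tp[:2]; print("lip local",np.cos(tp[2])*e[0]+np.sin(tp[2])*e[1],-np.sin(tp[2])*e[0]+np.cos(tp[2])*e[1],q[2])
save("top8",camera("top")); overlay("top8c",load("top8"),(390,90,60,60),10,[(tp,TRAY)])
save("side8",camera("side")); overlay("side8c",load("side8"),(230,120,100,80),8,[])
E
```

```text
False 15.4833 [-2.30069431 -0.60344577  4.01617543]
False 15.9333 [-1.20303588 -0.21502899  4.14387653]
lip local 0.09514424085869579 0.0036381430430778156 0.0027063348670598696
```

View pics/top8c.png

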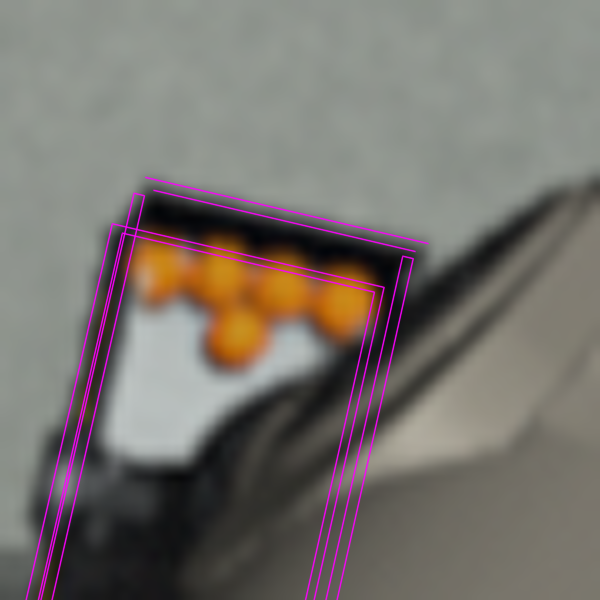

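View pics/side8c.png

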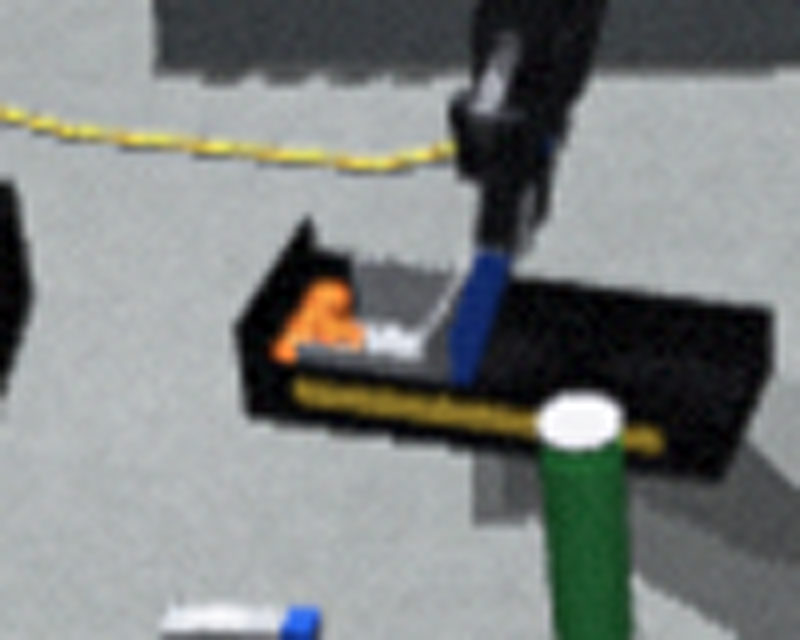

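```bash
cat >> h.py <<'E'
def lip_h(hx,y,hz,a):  # lip local pos for heel at hx,hz, nose up a deg
    a=np.radians(a); return (hx+.075*np.cos(a), y, hz+.075*np.sin(a))
E
python3 - <<'E'
from rig import *; from h import *
d=np.radians
go=lambda lip,pit,**k: movel(*tcp_of(scoopM(tp,lip,d(pit)),G),**k)
r=go((.100,.0035,.0027),1.0,v=.03,threshold=8); s=observe(); print(r,s["time_s"],s["contact_force"])
X=T(R.from_euler("xyz",s["tcp_rot"]).as_matrix(),s["position"])@np.linalg.inv(G)
q=(X@[.0375,0,0,1])[:3]; e=q[:2]-tp[:2]; lx=np.cos(tp[2])*e[0]+np.sin(tp[2])*e[1]; print("lip local",lx)
hx=lx-.075-.001
go(lip_h(hx,.0035,.0045,0),0,v=.03); 
for a in (5,10,13): go(lip_h(hx,.0035,.0045,a),-a,v=.05)
hold(.3); s=observe(); print(s["time_s"],s["contact_force"],s["joint_positions"])
np.save("hx.npy",hx)
save("top9",camera("top")); overlay("top9c",load("top9"),(390,90,60,60),10,[(tp,TRAY)])
save("side9",camera("side")); overlay("side9c",load("side9"),(230,120,100,80),8,[])
E
```

```text
True 16.2417 [-2.337044   -0.13764011  4.75281846]
lip local 0.09613772533289756
17.6083 [-0.41231476 -0.39730183 -1.07646171] [ 0.15154879  0.4030471   0.36271276  2.07429176 -0.74479985  0.33815431
  2.44487366]
```

View pics/top9c.png

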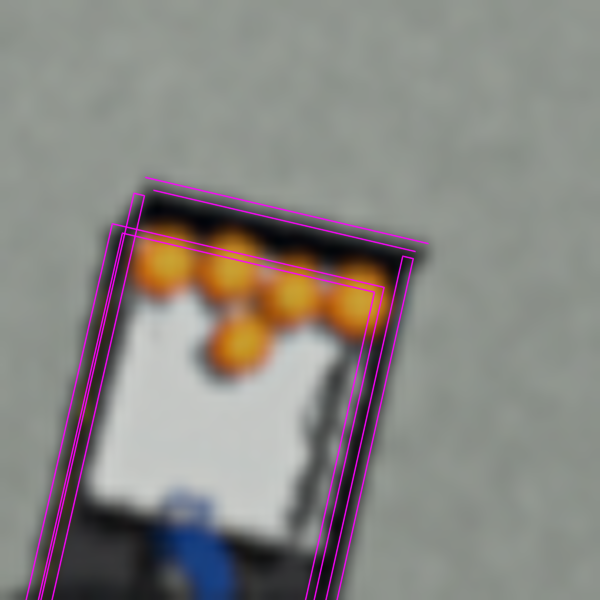

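View pics/side9c.png

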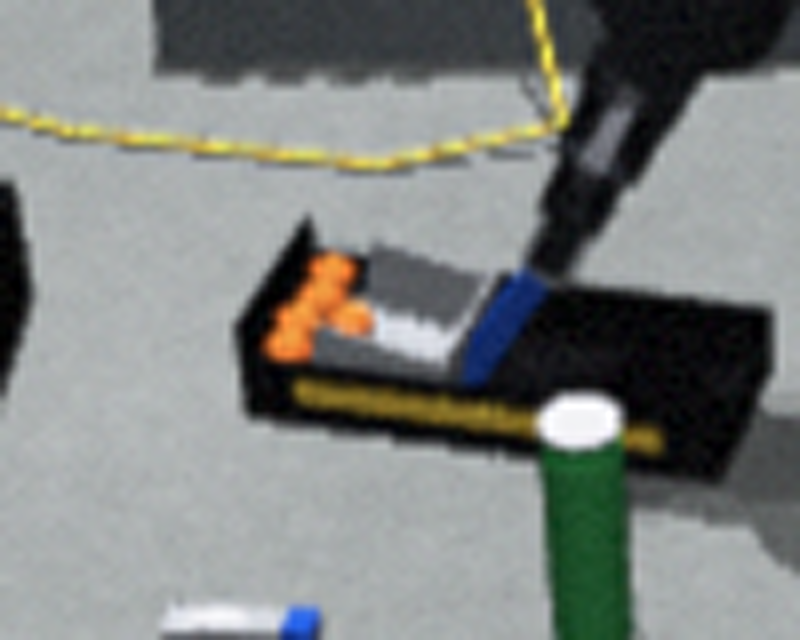

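```bash
python3 - <<'E'
from rig import *; from h import *
hx=float(np.load("hx.npy"))
for a in (16,18,20,22):
  for x in (hx,hx-.045):
    q=solve_ik(*tcp_of(scoopM(tp,lip_h(x,.0035,.0045,a),np.radians(-a)),G)); print(a,None if q is None else np.round(q,2))
E
```

```text
16 [ 0.25  0.38  0.25  2.12 -0.86  0.25  2.58]
16 [ 0.27  0.32  0.24  2.22 -0.95  0.23  2.7 ]
18 [ 1.11  0.46 -0.76  2.13  0.96  0.24  0.91]
18 [ 1.31  0.46 -0.96  2.22  1.16  0.27  0.74]
20 [ 1.27  0.54 -0.96  2.16  1.32  0.31  0.6 ]
20 [ 1.46  0.57 -1.16  2.25  1.45  0.37  0.51]
22 [ 1.28  0.53 -0.96  2.19  1.52  0.28  0.42]
22 [ 1.47  0.57 -1.15  2.28  1.62  0.35  0.36]
```

```bash
python3 - <<'E'
from rig import *; from h import *
d=np.radians; hx=float(np.load("hx.npy"))
go=lambda lip,pit,**k: movel(*tcp_of(scoopM(tp,lip,d(pit)),G),**k)
a=13.5
go(lip_h(hx-.05,.0035,.0045,a),-a,v=.13); hold(.1); s=observe(); print(s["time_s"],s["contact_force"],np.round(s["joint_positions"],2))
save("top10",camera("top")); overlay("top10c",load("top10"),(380,90,70,70),9,[(tp,TRAY)])
save("side10",camera("side")); overlay("side10c",load("side10"),(230,120,100,80),8,[])
E
```

```text
18.35 [-1.67514713  0.67022638  2.87839813] [ 0.2   0.33  0.32  2.19 -0.79  0.29  2.53]
```

View pics/top10c.png

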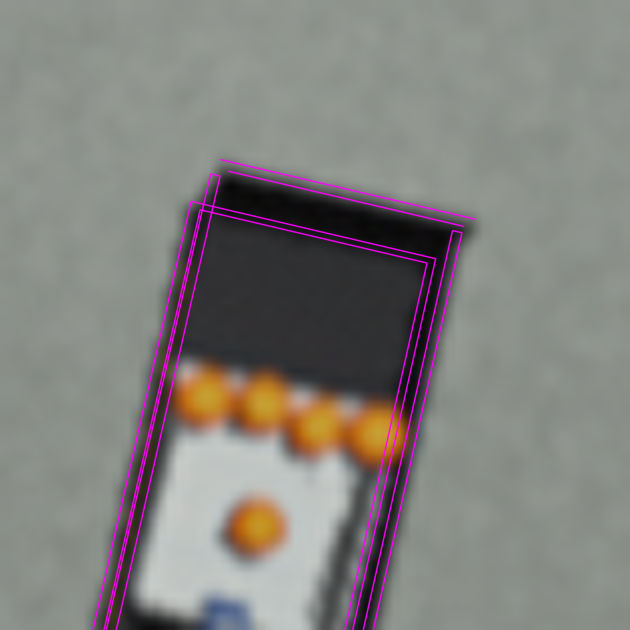

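View pics/side10c.png

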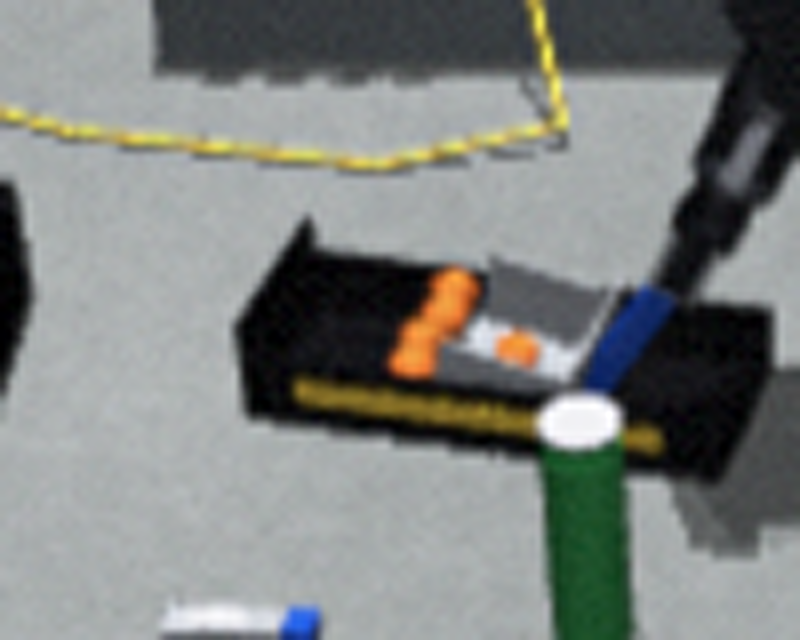

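```bash
python3 - <<'E'
from rig import *; from h import *
d=np.radians; hx=float(np.load("hx.npy"))
go=lambda lip,pit,**k: movel(*tcp_of(scoopM(tp,lip,d(pit)),G),**k)
a=13.5
go(lip_h(hx-.09,.0035,.0045,a),-a,v=.16)
go(lip_h(hx-.05,.0035,.0045,a),-a,v=.16); hold(.1); s=observe(); print(s["time_s"],s["contact_force"],np.round(s["joint_positions"],2))
save("top11",camera("top")); overlay("top11c",load("top11"),(380,90,70,70),9,[(tp,TRAY)])
save("side11",camera("side")); overlay("side11c",load("side11"),(230,120,100,80),8,[])
E
```

```text
19.35 [ 1.7950621  -0.40583782  0.90115407] [ 0.19  0.33  0.33  2.19 -0.8   0.29  2.54]
```

View pics/top11c.png

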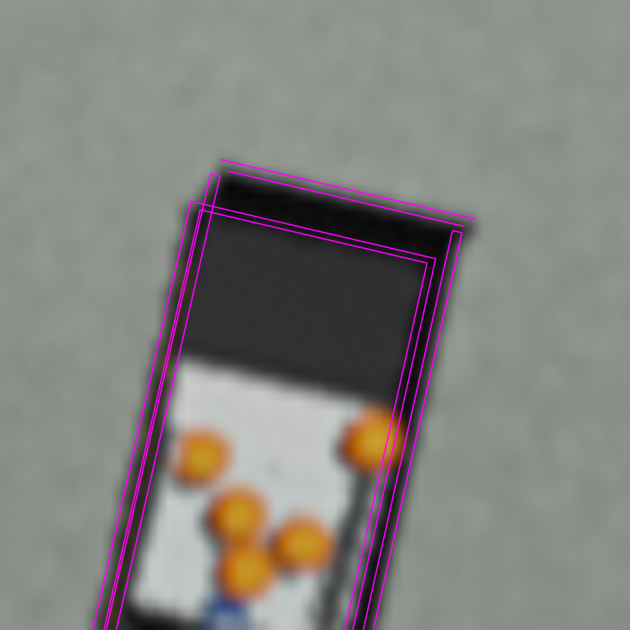

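View pics/side11c.png

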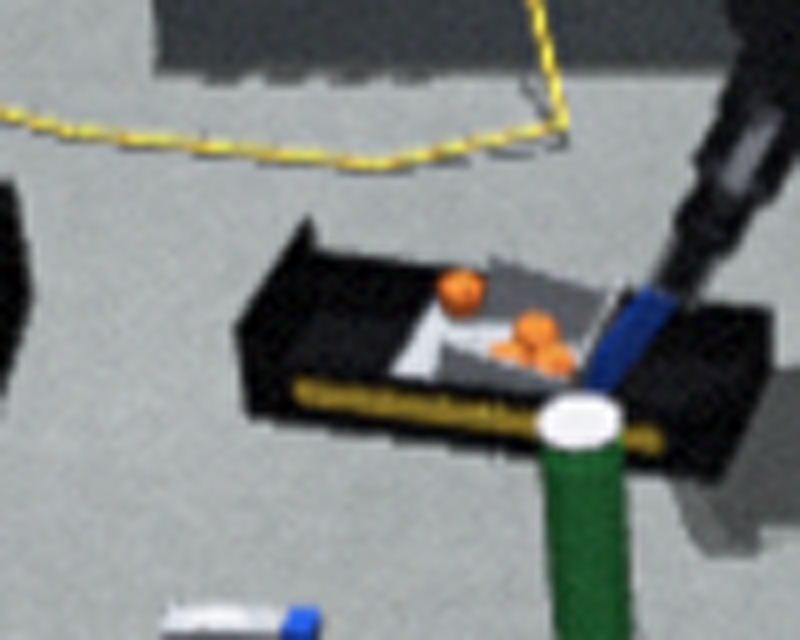

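```bash
python3 - <<'E'
from rig import *; from h import *
d=np.radians; hx=float(np.load("hx.npy"))
go=lambda lip,pit,**k: movel(*tcp_of(scoopM(tp,lip,d(pit)),G),**k)
a=13.5
r=go(lip_h(hx-.05,-.0035,.0045,a),-a,v=.04,threshold=12); print(r)
go(lip_h(hx-.09,-.0035,.0045,a),-a,v=.16)
go(lip_h(hx-.05,-.0035,.0045,a),-a,v=.16); hold(.1); s=observe(); print(s["time_s"],s["contact_force"],np.round(s["joint_positions"],2))
save("top12",camera("top")); overlay("top12c",load("top12"),(380,90,70,70),9,[(tp,TRAY)])
save("side12",camera("side")); overlay("side12c",load("side12"),(230,120,100,80),8,[])
E
```

```text
False
20.675 [ 0.77673926 -0.111369    0.18157293] [ 0.2   0.33  0.33  2.19 -0.82  0.29  2.57]
```

View pics/top12c.png

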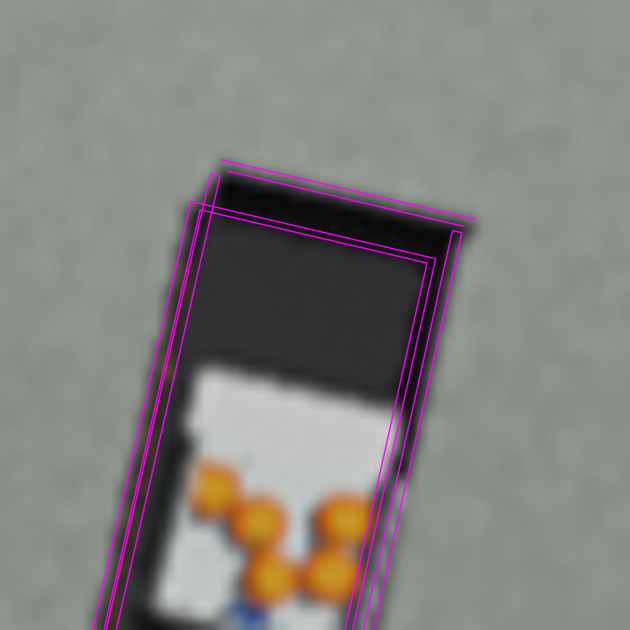

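View pics/side12c.png

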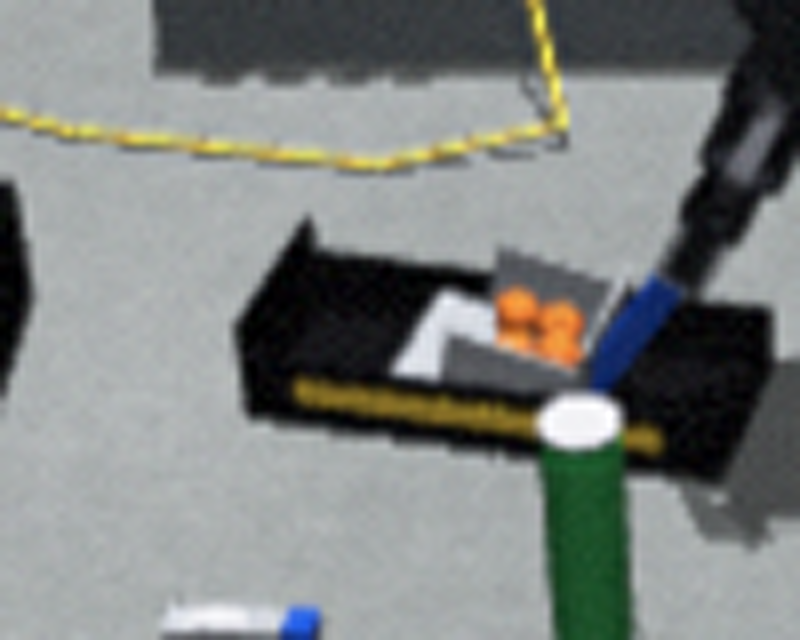

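```bash
python3 - <<'E'
from rig import *; from h import *
d=np.radians; hx=float(np.load("hx.npy"))
def q(base,lip,pit):
    r=solve_ik(*tcp_of(scoopM(base,lip,d(pit)),G)); print(np.round(lip,3),pit,None if r is None else np.round(r,2))
for x in (hx-.05,hx-.03,hx):
  for z in (.06,.12,.16):
    for a in (10,13.5): q(tp,lip_h(x,0,z,a),-a)
for a in (-13.5,-10,0,20,40,50,55): q(hp,(-.02,0,.14),a)
for a in (20,40,50,55): q(hp,(-.015,0,.08),a)
E
```

```text
[0.044 0.    0.073] -10 [-0.06  0.28  0.61  2.1  -0.55  0.5   2.28]
[0.043 0.    0.078] -13.5 [ 0.02  0.24  0.53  2.15 -0.62  0.41  2.36]
[0.044 0.    0.133] -10 [-0.23  0.2   0.79  2.04 -0.43  0.62  2.16]
[0.043 0.    0.138] -13.5 [-0.18  0.16  0.73  2.1  -0.45  0.53  2.19]
[0.044 0.    0.173] -10 [-0.36  0.16  0.93  2.   -0.36  0.71  2.09]
[0.043 0.    0.178] -13.5 [-0.32  0.1   0.86  2.05 -0.34  0.61  2.09]
[0.064 0.    0.073] -10 [-0.04  0.31  0.6   2.06 -0.57  0.51  2.28]
[0.063 0.    0.078] -13.5 [ 0.02  0.28  0.53  2.11 -0.63  0.42  2.36]
[0.064 0.    0.133] -10 [-0.2   0.24  0.76  2.   -0.46  0.64  2.17]
[0.063 0.    0.138] -13.5 [-0.16  0.2   0.71  2.06 -0.49  0.55  2.21]
[0.064 0.    0.173] -10 [-0.31  0.2   0.88  1.96 -0.4   0.72  2.11]
[0.063 0.    0.178] -13.5 [-0.29  0.15  0.84  2.02 -0.4   0.63  2.13]
[0.094 0.    0.073] -10 [-0.03  0.36  0.58  1.99 -0.58  0.54  2.27]
[0.093 0.    0.078] -13.5 [ 0.02  0.33  0.52  2.05 -0.65  0.44  2.35]
[0.094 0.    0.133] -10 [-0.15  0.3   0.72  1.94 -0.49  0.66  2.18]
[0.093 0.    0.138] -13.5 [-0.13  0.26  0.68  2.   -0.53  0.56  2.
[... 193 characters left out ...]
 0.58  0.81  0.1 ]
[-0.02  0.    0.14] -10 [-1.1   0.09  0.24  2.08  0.43  0.81  0.27]
[-0.02  0.    0.14] 0 [-1.52  0.19  0.87  1.96  0.01  0.92  0.73]
[-0.02  0.    0.14] 20 [-1.22  0.43  0.92  1.67 -0.42  1.35  1.19]
[-0.02  0.    0.14] 40 [-0.83  0.64  0.71  1.35 -0.55  1.77  1.29]
[-0.02  0.    0.14] 50 [-0.7   0.76  0.65  1.19 -0.62  1.97  1.3 ]
[-0.02  0.    0.14] 55 [-0.47  0.76  0.25  1.09 -0.48  1.99  1.14]
[-0.015  0.     0.08 ] 20 [-1.09  0.45  0.74  1.73 -0.39  1.22  1.17]
[-0.015  0.     0.08 ] 40 [-0.8   0.68  0.64  1.4  -0.55  1.67  1.31]
[-0.015  0.     0.08 ] 50 [-0.69  0.81  0.63  1.23 -0.62  1.88  1.33]
[-0.015  0.     0.08 ] 55 [-0.63  0.87  0.59  1.15 -0.64  1.98  1.32]
```

```bash
python3 - <<'E'
from rig import *; from h import *
d=np.radians; hx=float(np.load("hx.npy"))
go=lambda lip,pit,**k: movel(*tcp_of(scoopM(tp,lip,d(pit)),G),**k)
a=13.5
go(lip_h(hx-.05,0,.006,a),-a,v=.05)
go(lip_h(hx-.05,0,.04,a),-a,v=.08)
go(lip_h(hx-.05,0,.145,18),-18,v=.15)
s=observe(); print(s["time_s"],s["contact_force"],np.round(s["joint_positions"],2))
save("top13",camera("top")); overlay("top13c",load("top13"),(370,80,90,80),8,[])
save("side13",camera("side")); overlay("side13c",load("side13"),(230,80,120,100),6,[])
E
```

```text
22.425 [-0.4970531  -0.06207199 -1.97532382] [-0.07  0.07  0.6   2.14 -0.39  0.47  2.15]
```

View pics/top13c.png

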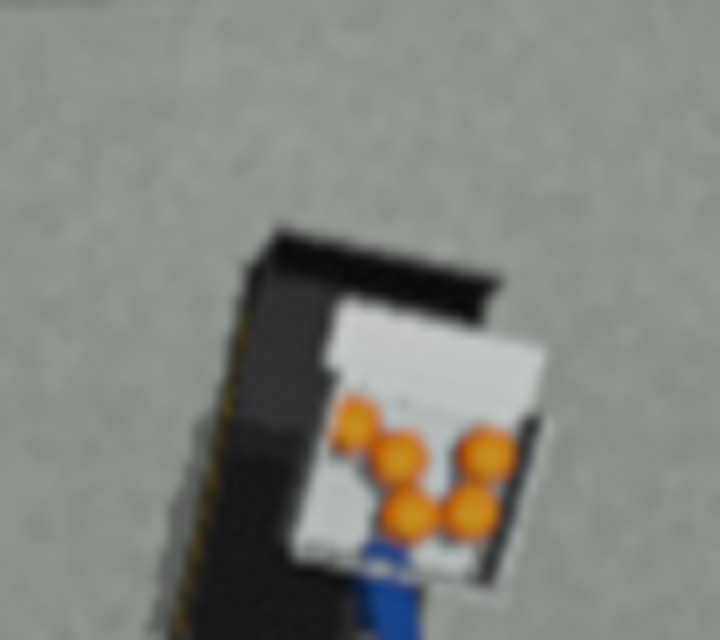

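View pics/side13c.png

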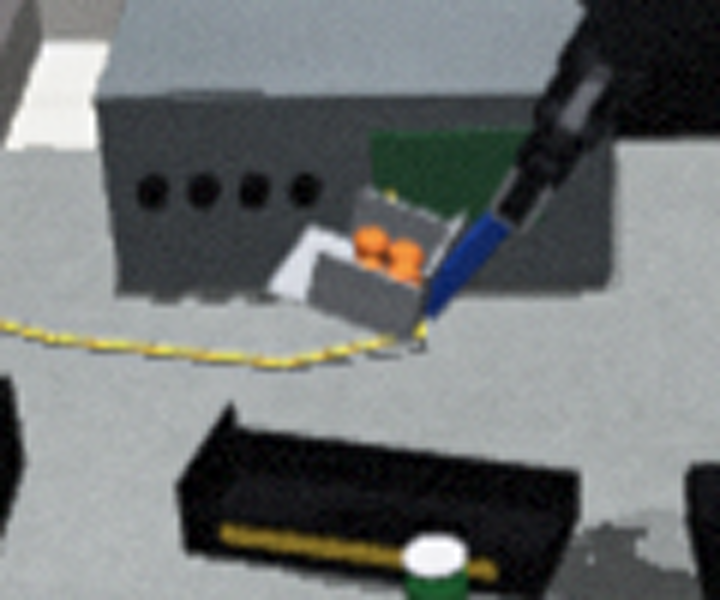

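```bash
python3 - <<'E'
from rig import *; from h import *
d=np.radians
try:
    movel(*tcp_of(scoopM(hp,(-.03,0,.165),d(-13)),G),v=.25)
except PlanningError as e: print("ERR",e)
s=observe(); print(s["time_s"],s["contact_force"],np.round(s["joint_positions"],2))
save("top14",camera("top")); overlay("top14c",load("top14"),(160,80,100,100),7,[(hp,HOP)])
save("side14",camera("side")); overlay("side14c",load("side14"),(190,190,160,130),5,[(hp,HOP)])
for a in (0,15,30,45,52):
    q=solve_ik(*tcp_of(scoopM(hp,(-.012,0,.095),d(a)),G)); print(a,None if q is None else np.round(q,2))
E
```

```text
25.3583 [-0.16183639 -0.82994933 -1.55762008] [-0.56  0.06 -0.38  2.08  0.55  0.87  0.13]
0 [-0.46  0.2  -0.31  1.98  0.3   0.87  0.45]
15 [-0.39  0.3  -0.23  1.76  0.03  1.12  0.77]
30 [-0.31  0.46 -0.21  1.53 -0.1   1.41  0.91]
45 [-0.28  0.65 -0.16  1.28 -0.22  1.7   0.99]
52 [-0.26  0.75 -0.15  1.16 -0.27  1.83  1.  ]
```

View pics/top14c.png

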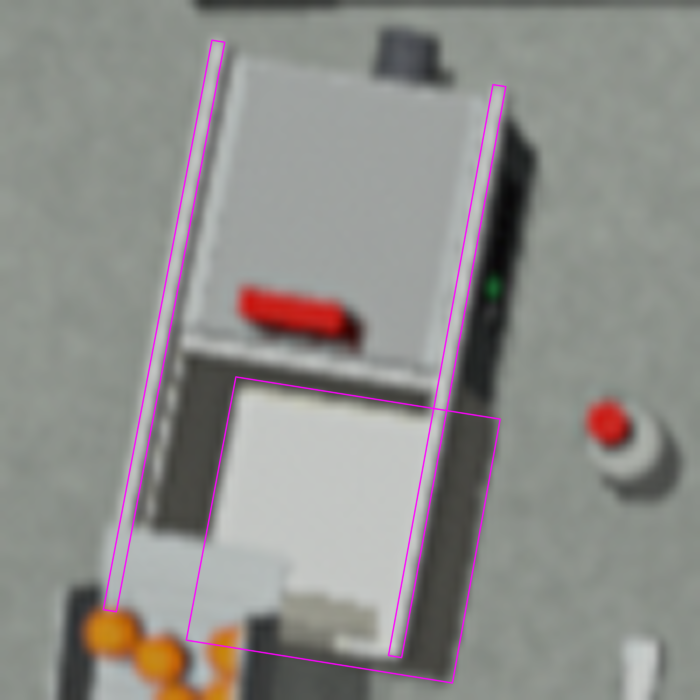

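View pics/side14c.png

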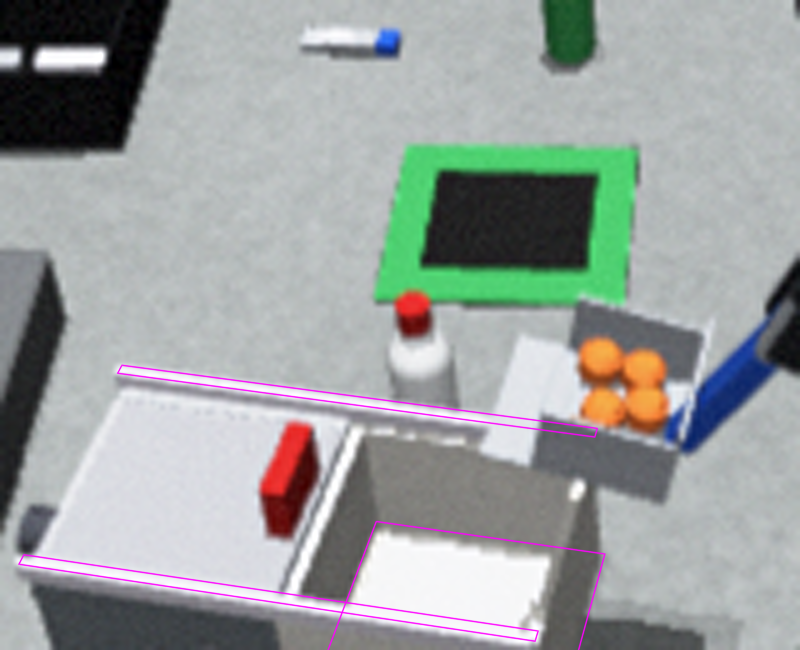

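```bash
python3 - <<'E'
from rig import *; from h import *
d=np.radians
go=lambda lip,pit,**k: movel(*tcp_of(scoopM(hp,lip,d(pit)),G),**k)
go((-.015,0,.105),0,v=.15)
go((-.015,0,.085),18,v=.10)
go((-.015,0,.080),35,v=.07)
go((-.015,0,.080),50,v=.07)
hold(.4)
s=observe(); print(s["time_s"],s["contact_force"],np.round(s["joint_positions"],2))
save("top15",camera("top")); overlay("top15c",load("top15"),(160,80,100,100),7,[])
save("side15",camera("side")); overlay("side15c",load("side15"),(190,190,160,130),5,[])
E
```

```text
28.0583 [ 0.04705854  0.02650675 -1.56933608] [-0.17  0.74 -0.33  1.21 -0.16  1.76  0.93]
```

View pics/top15c.png

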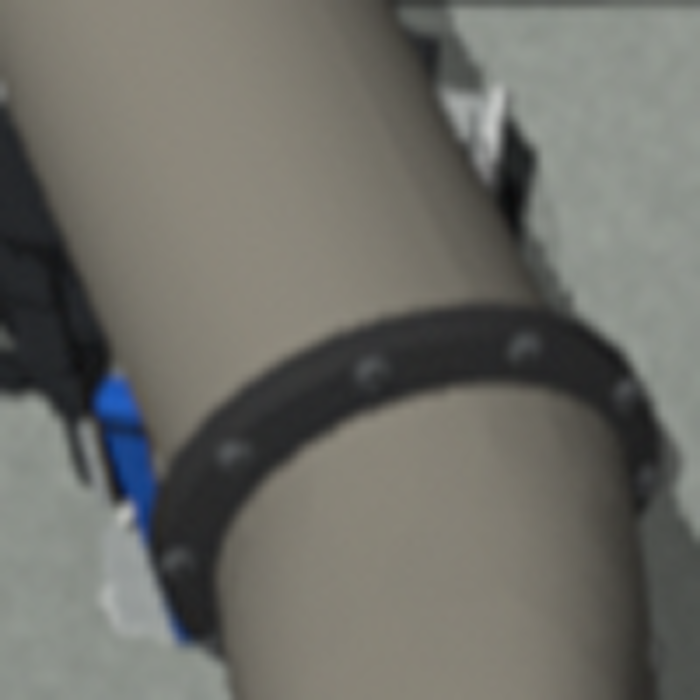

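View pics/side15c.png

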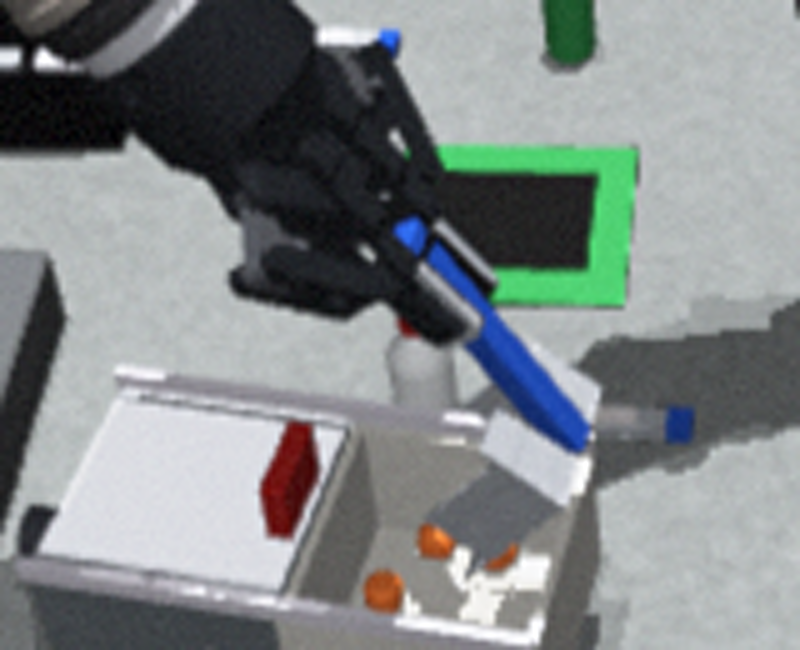

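```bash
python3 - <<'E'
from rig import *; from h import *
d=np.radians
go=lambda lip,pit,**k: movel(*tcp_of(scoopM(hp,lip,d(pit)),G),**k)
go((-.015,0,.12),45,v=.15)
go((-.03,0,.16),5,v=.2)
s=observe(); print(s["time_s"],s["contact_force"],np.round(s["joint_positions"],2))
save("top16",camera("top")); overlay("top16c",load("top16"),(160,80,100,100),7,[])
save("side16",camera("side")); overlay("side16c",load("side16"),(190,190,160,130),5,[])
E
```

```text
29.425 [ 0.79732927  0.36028899 -1.40865486] [-0.38  0.15 -0.36  1.85  0.17  1.08  0.59]
```

View pics/top16c.png

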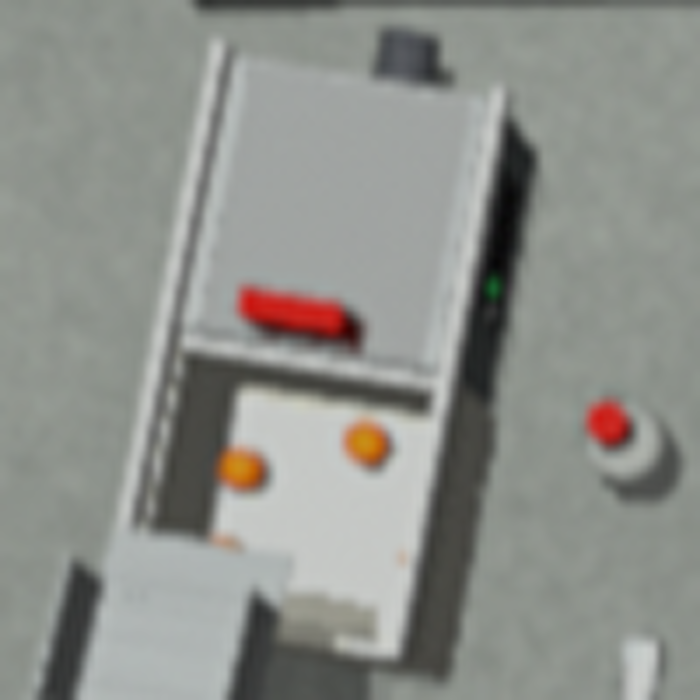

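View pics/side16c.png

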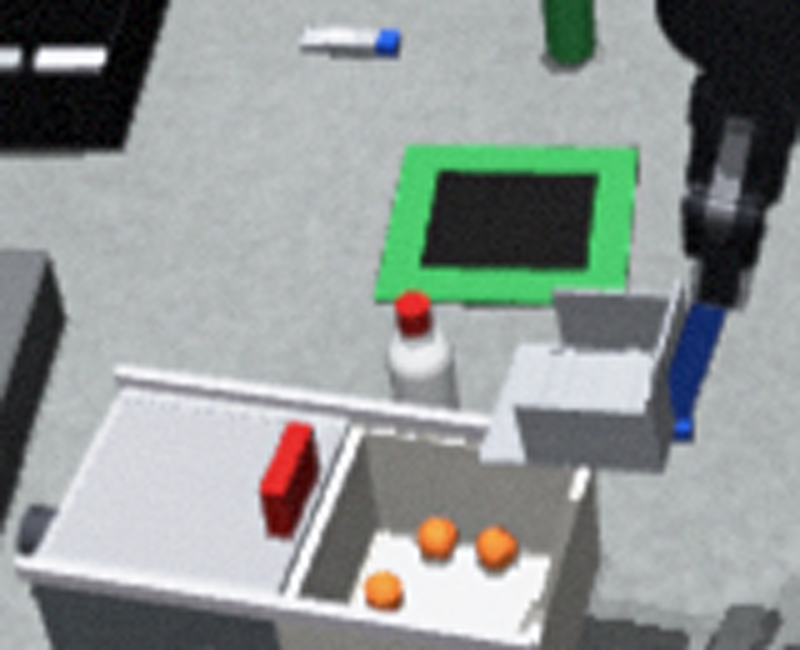

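```bash
python3 - <<'E'
from rig import *; from h import *
M=T(R.from_euler("z",pp[2]).as_matrix(),[pp[0],pp[1],.14])
movel(*tcp_of(M,G),v=.25)
M[2,3]=.06; movel(*tcp_of(M,G),v=.2); hold(.1)
s=observe(); print(s["time_s"],s["contact_force"],np.round(s["joint_positions"],2))
up=[((a[0],a[1],a[2]+.056),(b[0],b[1],b[2]+.056)) for a,b in SC]
for n in ("top","side","wrist"): save(n+"17",camera(n))
overlay("top17f",load("top17"),(0,0,640,400),1,[])
overlay("top17c",load("top17"),(165,100,80,80),8,[])
overlay("side17c",load("side17"),(240,160,100,90),8,[(pp,PAD),(pp,up)])
E
```

```text
31.475 [ 0.48776955 -0.02702936 -1.00820004] [-0.02  0.14 -0.1   2.14  0.08  0.66  1.36]
```

View pics/top17f.png

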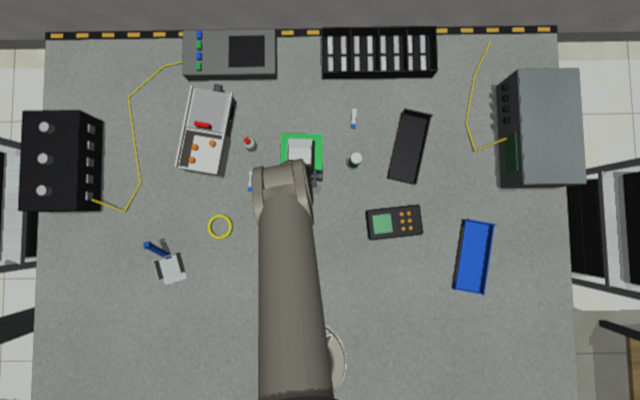

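View pics/top17c.png

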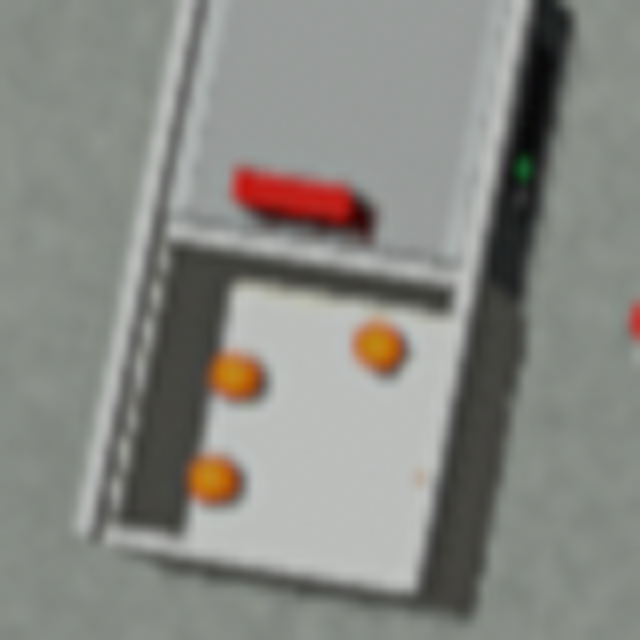

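View pics/side17c.png

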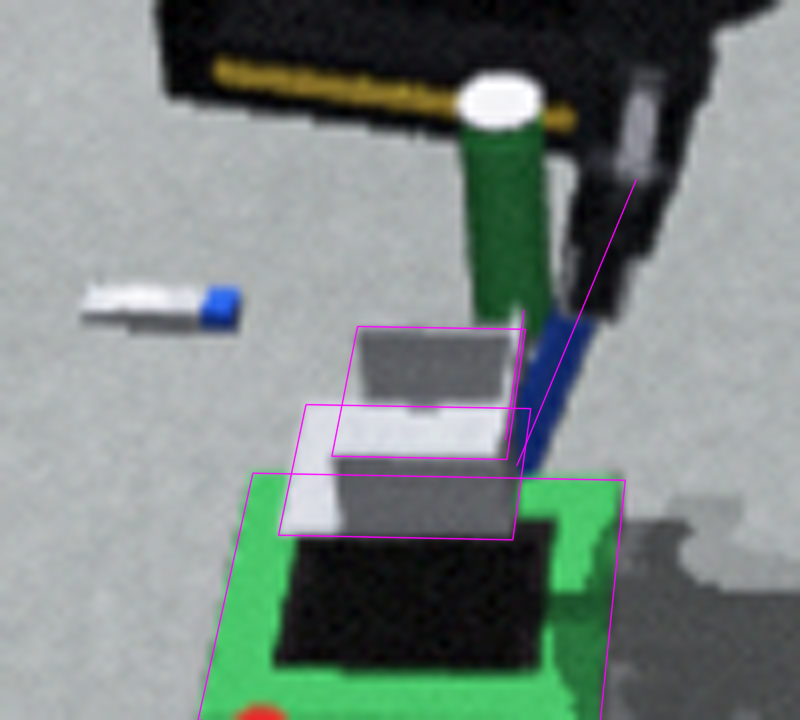

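```bash
python3 - <<'E'
from h import *
t=load("top17"); s=load("side16")
loc=lambda w:[round(1e3*float(v),1) for v in (np.cos(hp[2])*(w[0]-hp[0])+np.sin(hp[2])*(w[1]-hp[1]), -np.sin(hp[2])*(w[0]-hp[0])+np.cos(hp[2])*(w[1]-hp[1]))]
for px in [(380,348),(237,377),(214,480),(418,478)]: print("top",loc(pix2z(t,((px[0]+.5)/8-.5+165,(px[1]+.5)/8-.5+100),.014)))
for px in [(437,537),(497,547),(383,590)]: print("side",loc(pix2z(s,((px[0]+.5)/5-.5+190,(px[1]+.5)/5-.5+190),.014)))
s=load("side17"); overlay("side17h",s,(190,240,130,100),6,[]); overlay("w17",load("wrist17"),(380,100,260,200),3,[])
E
```

```text
top [33.6, -7.9]
top [15.4, 40.1]
top [-22.0, 41.4]
top [-9.8, -29.4]
side [19.7, -40.2]
side [-8.9, -39.4]
side [35.5, -7.2]
```

View pics/side17h.png

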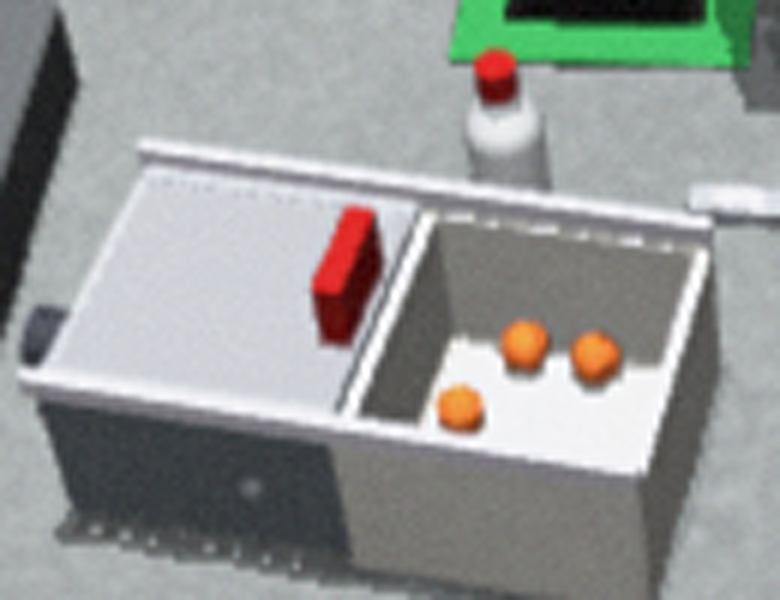

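View pics/w17.png

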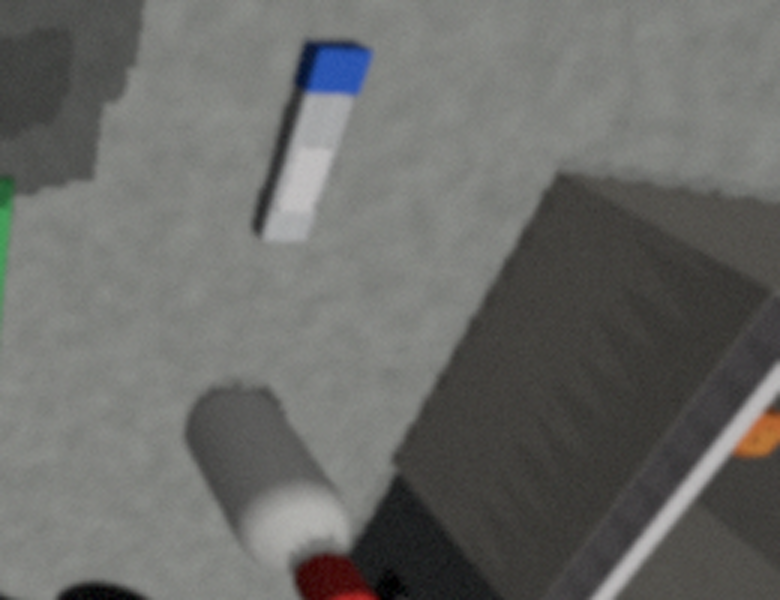

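```bash
python3 - <<'E'
from rig import *; from h import *
M=T(R.from_euler("z",pp[2]).as_matrix(),[pp[0],pp[1],.012])
movel(*tcp_of(M,G),v=.1)
M[2,3]=.001; r=movel(*tcp_of(M,G),v=.015,threshold=2.5); s=observe()
X=T(R.from_euler("xyz",s["tcp_rot"]).as_matrix(),s["position"]); print(r,(X@np.linalg.inv(G))[:3,3],s["contact_force"])
set_gripper(.05); hold(.1)
p,o=po(back(X,.12)); movel(p,o,v=.15)
for n in ("wrist",): save(n+"18",camera(n))
movel([p[0]-.06,p[1],p[2]+.08],v=.25)
hold(.2); s=observe(); print(s["time_s"],s["contact_force"])
for n in ("top","side"): save(n+"19",camera(n))
overlay("w18",load("wrist18"),(230,110,180,160),4,[(pp,PAD),(pp,SC)])
overlay("side19c",load("side19"),(240,160,100,90),8,[(pp,PAD),(pp,SC)])
E
```

```text
True [0.57150071 0.00351257 0.00534855] [-1.16751679 -0.05719972  1.74269746]
35.0417 [-0.40958761 -0.91137706  0.58471514]
```

View pics/w18.png

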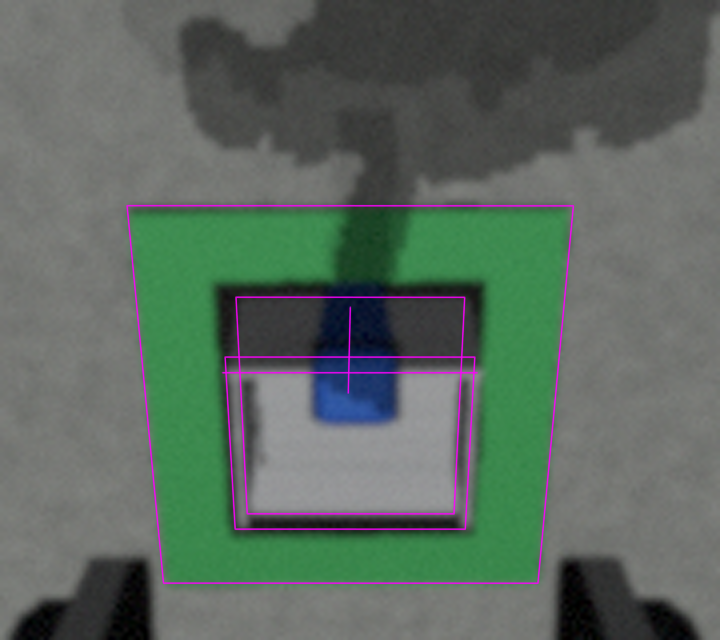

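View pics/side19c.png

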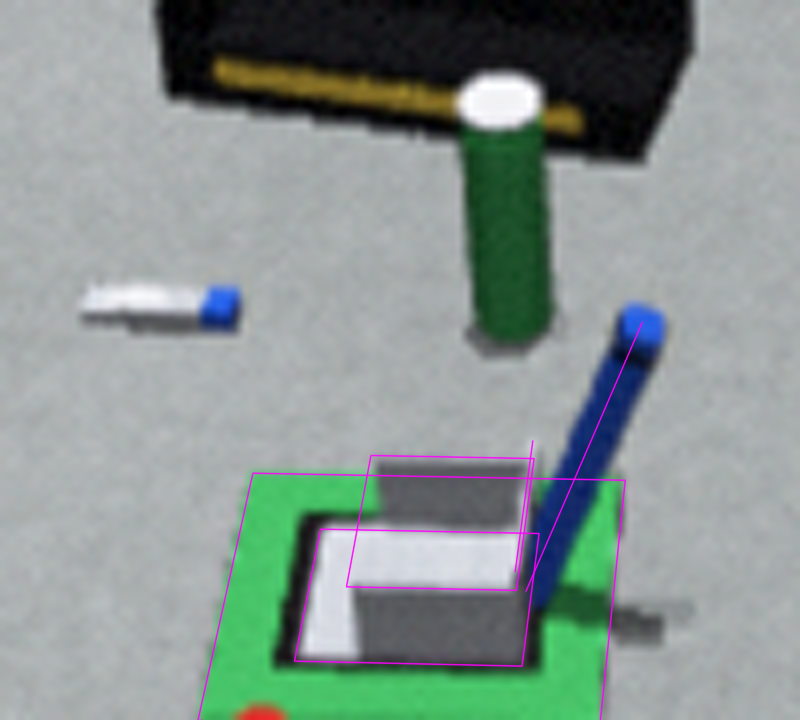

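View pics/top19.png

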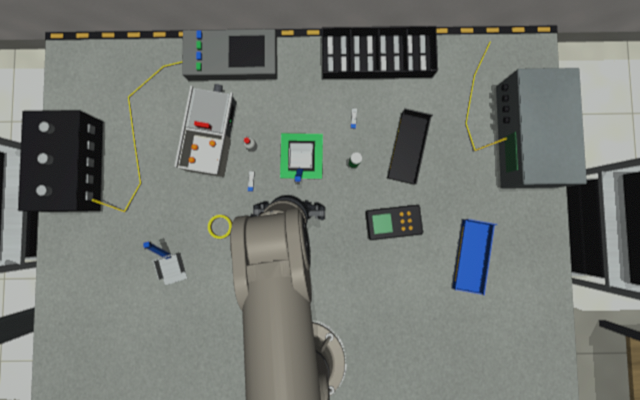

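```bash
python3 - <<'E'
from rig import *
sign_off(); print(observe()["time_s"])
E
```

```text
the job is handed in; nothing more can be done
the job is handed in; nothing more can be done
```

The job is handed in at about 35 s, against a limit of 72 s. I pushed the hopper cover by its red tab to its end stop. I then scooped up all five plugs, tipped them into the hopper and set the scoop back on its green pad.

**Scoop:** I took the right-most one, at pixel (302,155) in the top view. The look-alike at (170,268) was not touched.

**What the last checks showed:**
- **Plugs:** the top and side views together place five separate plugs in the hopper. Neither view shows all five at once: each shows three clearly, one plug is common to both, and the walls hide the rest. The tray is empty and nothing is visible on the table.
- **Cover:** it is open. The push ended at the stop, with the tab about 65 mm past the box's centre against the 64 mm expected for fully open.
- **Scoop on the pad:** it stands flat, within about 2 mm of the middle, and has been let go. The gripper is clear of it.
- **Other things:** they look unmoved in the last top view. I did not measure them.

**What disagreed:** the wrist camera and the fixed cameras differed by about 2 to 3 mm in y. I fitted the scoop and pad to all three cameras. I corrected the tray by hand from the wrist view and used the fixed cameras only for the hopper. The touchdown force on the pad came about 1 mm higher than expected, so the scoop settled a last millimetre or so on release.

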